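# Lock a spring channel nut into the strut rail

## Robot

A 7-joint arm with a two-finger parallel gripper is mounted at the origin on a cart in front of the work surface, level with it; the furniture and walls round the work are solid. World frame = base frame: x ahead of the robot, y to its left, z up, the work surface at z = 0. Lengths are in mm, angles in degrees, forces in N, time in s.
With the tool pointing down it reaches from about 400 to 900 mm from the base axis. Payload 5.5 kg.
Tool frame: the origin (TCP) lies between the finger pads; the fingertips stand 11 mm ahead of it and the grasp point (between the pads) lies 8 mm behind it; z points along the fingers, y is the line along which they close (so a half turn about z gives the same grasp; the last joint's range is limited). The gripper opens to 85 mm and grips with 20 to 120 N. Pads are 22 mm wide; open, the fingers measure 114 mm over their backs; the gripper's body (76 mm by 85 mm) begins 54 mm behind the grasp point. The pads swing forward as they close: fully open they stand 13 mm farther back than shut.
Start: joints at [-57.227, 28.699, -24.465, 88.831, 12.651, 65.22, -12.049], TCP at [197.508, 619.266, 242.31] pointing down, gripper open.
Joint ranges: [-164.97, 164.97], [-17.58, 116.51], [-87.97, 89.64], [11.32, 138.91], [-80.73, 260.73], [10.89, 115.49], [-147.41, 147.41]. Speed limits (degrees/s): [147.25, 147.25, 180, 180, 180, 180, 180].

## Interface

Orientations are given as a 3x3 rotation matrix whose columns are the frame's x, y, z axes.
In Python, from rig import manip gives the robot as it stands.
- The arm moves only by the shell command python3 -m creep 'ROWS' [OPENING] [FORCE]. ROWS is JSON, a list of rows, each an object of numbers: "dx", "dy", "dz": the shift along the tool's x, y, z in m; "roll": the turn about the tool's z in degrees. A call has 1 to 20 rows; each row shifts and turns the commanded pose from where the row before left it, along the tool's axes as they then stand; what a row does not reach is not made up. A row lasts 1/12 s, in which the tool goes at most 41.7 mm and 7.16 degrees, less where a joint would pass 70% of its speed; a pose out of reach is approached as far as the arm can. A call is refused whole if a number of a shift passes 0.0417 or a number of a turn 7.16, either way. A call with a gripper value outside its range is refused whole. OPENING is the closure in counts, from 0 (fully open) to 255 (shut), set as the call begins (- or left out, the last holds). The fingers move at their own pace and stop on an object; FORCE is the grip in N (left out, the last holds). Time passes only in rows, so rows that do not move let the fingers close. It gives the time, the measured TCP pose, the force, the opening and the grip force at its end, in the units of the state.
- manip.get_obs(): the state, without advancing time (a new reading comes with each control period).
- manip.camera(name): name is "scene" or "top" or "wrist"; returns a dict with "img" (384x512x3 uint8, blue, green, red), "K" (3x3 intrinsics, pixels), "k1" (the pictures are not rectified: a ray, as slopes to the right and down, at radius r is drawn at 1 + k1 r^2 times it, then the intrinsics apply), "rvec" (rotation vector, rad) and "tvec" (3), from world to camera coordinates, as OpenCV has them; the wrist camera has in their place "tool_from_camera" (4x4, takes a point from camera to tool coordinates, whose origin is the TCP and whose axes are the flange's). Camera axes: x right, y down, z forward; pixel columns grow to the right and rows downward; lengths in mm; the calibration is good to about 2 mm. A picture is of the moment at which its call begins: read the wrist's pose just before it. There is no depth.
- manip.sign_off(): hands the job in; it is judged then, once.
Trained networks look in the newest picture that a camera, given by its name, has taken for a name from the list of things; names that differ only in an ending like _2 or _b are one class to them, and where a whole thing is asked for, a point or a joint stands for the part that bears it (a point fixed in the world has none). Each returns a list of dicts, best first, with "conf" (0 to 1); they miss things now and then, are a little off and sometimes report something else, mostly with a low value. They report only what shows in the picture. A call takes as long as a camera call. They do not tell look-alikes from the thing itself.
- manip.silhouettes(camera, query): "region" (384x512 bool, what is visible of it) and "rect" ([left, top, right, bottom] in pixels, round what is visible of it).
The state is a dict: "clock": time; "qpos": joint angles; "qvel": joint speeds; "joint_torque": joint torques, N m; "eef_pos": TCP position; "ee_rot": TCP orientation; "contact_force": force on the tool from outside, world axes, zero at the start; "ft_torque": the same for the moment, N m; "gripper_width": finger opening in mm; "gripper_force": force on a finger pad.
Only numpy, scipy, OpenCV 4.12 (cv2) and the standard library are available. Lean on these libraries where they do the work, as an engineer would, in place of code of your own. Each camera call takes 0.05 s, during which the arm holds its last target. There are 200 camera calls.

## Task

Fit the loose orange-winged spring nut into the steel strut rail, centred on the red line. First stand it on its nut on the bench and let go, so that you can take it afresh by the wing from above; then set it lengthwise in the slot, press it down against its spring, turn it a quarter turn clockwise and let it rise until its grooves catch the lips, like the one already locked in the rail. Leave the grease pot, jar and oil bottle where they are.

Things in the scene. Friction and masses are not known exactly. Their poses are not given: they have to be found in the camera images.
- wing (a point): Centre of the orange wing of the loose spring nut (150 g), the part to grip: a blade 14 mm thick (x), 40 mm wide (y), 24 mm tall (z). z runs from the nut up the stud to the wing's top, x along the nut's length. 58 mm tall overall, nut underside 46 mm below this point. Starts lying on nut and flange edges: blade on edge, y up, x level, z raised 28 deg. Let go within 15 deg of upright, it rocks upright.
- nut (a point): Middle of the underside of the loose nut's steel foot, same axes as wing; at height 0 when it stands on the bench. Foot 35 mm long (x), 19 mm wide (y), 12 mm thick, lower edges bevelled; two grooves 5.5 mm wide and 3 mm deep run across its top 12 mm either side of the stud. Two opposite corners are rounded so that it can turn clockwise in the rail.
- anchor_flange (a joint): Spring travel of the loose nut's sliding flange (m): 0 free, 0.0105 fully squeezed towards the wing; 2.4 N to start, then 1.2 N per mm. Flange 36 (x) by 30 (y) by 3 mm, free underside 13 mm above the nut's underside, carrying a cup 21 mm wide, 7 mm tall. 0.003 when locked in the rail; the nut clears the lips from 0.006 on, 0.008 is good for turning.
- mark (a point): Middle of the slot at the red line, level with the lip tops, 49 mm above the bench; x along the rail, y across, z up. Wing centre above this point: 33 mm when the nut is set lengthwise (its x along this x) in the slot, flange on the lips; 27 mm or less, best 25, pressed down to turn; 30 mm once locked, the nut's x across the rail and the blade along it.
- rail: Steel strut channel, origin under the middle of its base plate on the bench, x along it. 300 mm long, 41 mm wide and tall, fixed on an immovable plate 340 x 110 x 8 mm. Slot 22 mm wide between lips 2 mm thick reaching 7 mm down; 37 mm wide inside. Walls stop a clockwise turn at about 97 deg; grooves catch within 8 deg of 90. A like nut is locked for good 105 mm from the middle towards -x.
- grease_pot: Bystander: low grey tin with a pale screw lid, 57 mm wide, 32 mm tall; origin at the centre of its underside.
- jar: Bystander: clear jar of small tan studs with a grey lid, 58 mm wide, 70 mm tall; origin at the centre of its underside.
- oil_dropper: Bystander: brown oil bottle with a red spout, 30 mm wide, 104 mm tall; origin at the centre of its underside.
Things that resemble listed ones, but are neither listed nor needed, are in the scene too. Of the things that look like the part that bears wing, the largest one is meant.

How it is judged:
By the outcome, as a careful person would: the job done as asked, in the order asked, and still so for the second after the job is handed in, with the robot touching nothing.
It also fails if it takes over 64 s, if anything falls off the work surface, if the arm or the gripper's body presses on something with over 40 N, if the wrist force passes 120 N, or if a joint passes its speed limit or range.

## Working session

There is one attempt and no reset: what is moved stays moved. The work goes in short steps, Python scripts to look and compute and a shell command to move; the robot and the scene stay as the last step left them, time stands still between calls to the robot, and variables do not carry over. Pictures are saved under pics/ and viewed, at most 10 in all, crops included, and the job is handed in when it is done.

```bash
mkdir -p pics; ls
cat > h.py <<'E'
import numpy as np, cv2
from rig import manip
def shot(n):
    o=manip.get_obs(); c=manip.camera(n)
    if n=="wrist":
        T=np.eye(4);T[:3,:3]=np.array(o["ee_rot"]);T[:3,3]=o["eef_pos"]
        C=T@np.array(c["tool_from_camera"])
        R=C[:3,:3].T; t=-R@C[:3,3]
    else:
        R=cv2.Rodrigues(np.array(c["rvec"],float))[0]; t=np.array(c["tvec"],float).ravel()
    return dict(img=c["img"],K=np.array(c["K"],float),k1=float(c["k1"]),R=R,t=t)
def D(c): return np.array([c["k1"],0,0,0,0.])
def proj(c,P):
    return cv2.projectPoints(np.array(P,float).reshape(-1,3),cv2.Rodrigues(c["R"])[0],c["t"],c["K"],D(c))[0].reshape(-1,2)
def onz(c,uv,z):
    p=cv2.undistortPoints(np.array(uv,float).reshape(-1,1,2),c["K"],D(c)).reshape(-1,2)
    d=np.c_[p,np.ones(len(p))]@c["R"]; o=-c["R"].T@c["t"]
    return o+d*((z-o[2])/d[:,2])[:,None]
E
cat > a.py <<'E'
from h import *
o=manip.get_obs(); print({k:np.round(v,3).tolist() for k,v in o.items()})
ims=[]
for n in ["scene","top"]:
    c=shot(n); im=c["img"].copy(); print(n,-c["R"].T@c["t"])
    for q in ["wing","rail","grease_pot","jar","oil_dropper"]:
        for r in manip.silhouettes(n,q)[:4]:
            ys,xs=np.nonzero(r["region"]); print(n,q,round(r["conf"],2),np.round(r["rect"]),len(xs),xs.mean().round(),ys.mean().round())
    cv2.imwrite(f"pics/{n}0.png",cv2.resize(im,(800,600)))
E
python3 a.py
```

```text
pics
{'clock': 0.0, 'qpos': [-57.228, 28.754, -24.453, 88.895, 12.652, 65.218, -12.049], 'qvel': [-0.043, -0.039, 0.085, 0.106, 0.11, -0.002, 0.026], 'joint_torque': [0.0, -56.952, -5.816, -28.092, 0.011, 0.012, -0.0], 'eef_pos': [197.379, 618.586, 241.235], 'ee_rot': [[-0.953, 0.304, -0.001], [0.304, 0.953, -0.002], [0.0, -0.002, -1.0]], 'contact_force': [0.041, -0.138, -0.869], 'ft_torque': [-0.025, -0.05, -0.026], 'gripper_force': 0.0, 'gripper_width': 85.498}
scene [ 86.55322611 527.83919693 587.65789365]
scene wing 0.81 [267. 203. 283. 230.] 238 275.0 220.0
scene wing 0.54 [232. 251. 253. 267.] 241 241.0 259.0
scene wing 0.51 [196. 266. 221. 283.] 280 207.0 274.0
scene rail 0.72 [274. 128. 332. 202.] 2804 305.0 167.0
scene grease_pot 0.67 [266. 203. 284. 230.] 310 275.0 220.0
scene grease_pot 0.6 [209. 298. 241. 331.] 911 225.0 314.0
scene jar 0.91 [180. 189. 212. 223.] 785 196.0 203.0
top [ 302.08493774  -21.53634254 1433.15270751]
top wing 0.71 [244. 211. 266. 225.] 172 253.0 215.0
top wing 0.59 [203. 212. 218. 228.] 85 207.0 220.0
top rail 0.92 [289. 152. 401. 227.] 4115 343.0 188.0
top grease_pot 0.69 [155. 227. 175. 248.] 292 164.0 239.0
top jar 0.79 [219. 143. 239. 167.] 392 226.0 154.0
top oil_dropper 0.44 [180. 156. 193. 170.] 125 186.0 162.0
```

View pics/scene0.png

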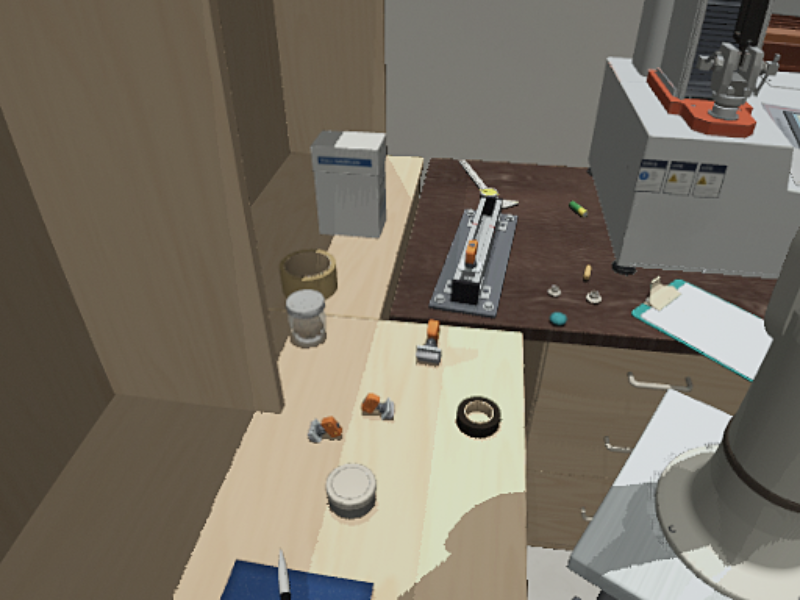

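View pics/top0.png

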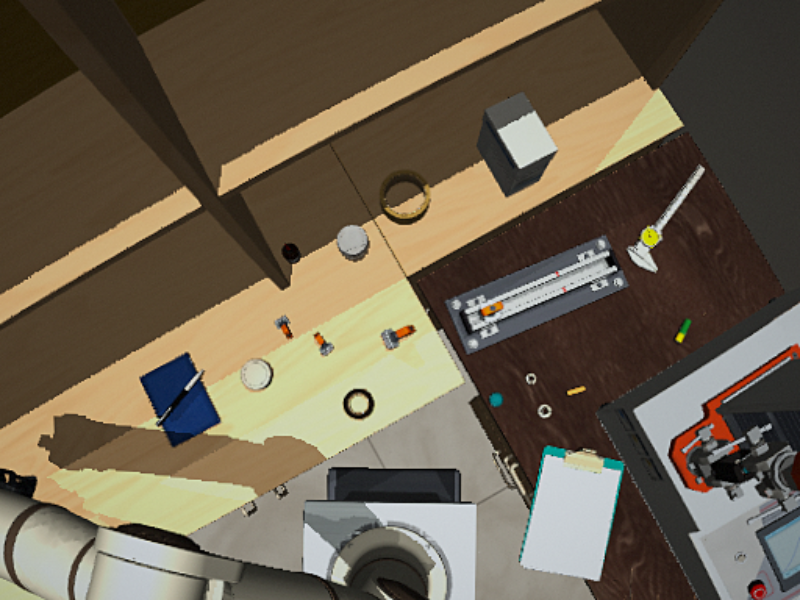

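Both views show three orange-winged candidates. At 800 px scale, top: (398,336), (322,344), (284,326); scene: (430,342), (378,405), (325,430). The largest is top (398,336), lying on the pale bench beside the rail. The red line is near top (560,282). I'll check this with a crop.

```bash
cat > b.py <<'E'
from h import *
c=shot("top")
s=1.5625
for r in manip.silhouettes("top","wing")[:4]:
    ys,xs=np.nonzero(r["region"]); rect=cv2.minAreaRect(np.c_[xs,ys].astype(np.float32)); print("w",r["conf"],rect, onz(c,[rect[0]],20).round())
r=manip.silhouettes("top","rail")[0]
ys,xs=np.nonzero(r["region"]); rect=cv2.minAreaRect(np.c_[xs,ys].astype(np.float32))
print(rect); print(onz(c,cv2.boxPoints(rect),8).round())
for n,p,z in [("wing",(405,332),20),("nut",(388,340),12),("red1",(557,274),49),("red2",(563,290),49),("d2",(322,344),15),("d3",(284,326),15)]:
    print(n,onz(c,[np.array(p)/s],z).round())
cc=shot("scene"); print(onz(cc,[np.array((433,330))/s],20).round())
im=c["img"]
a=cv2.resize(im[195:240,170:285],None,fx=6.9,fy=6.9,interpolation=cv2.INTER_CUBIC)[:300,:790]
b=cv2.resize(cc["img"][190:240,250:320],None,fx=5.8,fy=5.8,interpolation=cv2.INTER_CUBIC)[:290,:400]
d=cv2.resize(im[150:225,290:400],None,fx=3.6,fy=3.6,interpolation=cv2.INTER_CUBIC)[:290,:390]
out=np.zeros((590,800,3),np.uint8); out[:a.shape[0],:a.shape[1]]=a; out[300:300+b.shape[0],:b.shape[1]]=b; out[300:300+d.shape[0],410:410+d.shape[1]]=d
cv2.imwrite("pics/crop1.png",out)
E
python3 b.py
```

```text
w 0.62 ((205.50003051757812, 220.00003051757812), (13.435027122497559, 6.363961219787598), 45.0) [[440. 129.  20.]]
w 0.57 ((182.25003051757812, 208.7500457763672), (12.727920532226562, 7.77817440032959), 45.0) [[472. 197.  20.]]
w 0.44 ((254.0742645263672, 213.25743103027344), (12.172237396240234, 21.037565231323242), 50.710594177246094) [[461. -11.  20.]]
((343.362060546875, 187.84483337402344), (38.86670684814453, 113.71137237548828), 66.80140686035156)
[[ 525.  -96.    8.]
 [ 666. -412.    8.]
 [ 558. -456.    8.]
 [ 421. -141.    8.]]
wing [[464. -26.  20.]]
nut [[449.   5.  12.]]
red1 [[ 571. -305.   49.]]
red2 [[ 542. -316.   49.]]
d2 [[440. 128.  15.]]
d3 [[472. 200.  15.]]
[[473. -39.  20.]]
```

View pics/crop1.png

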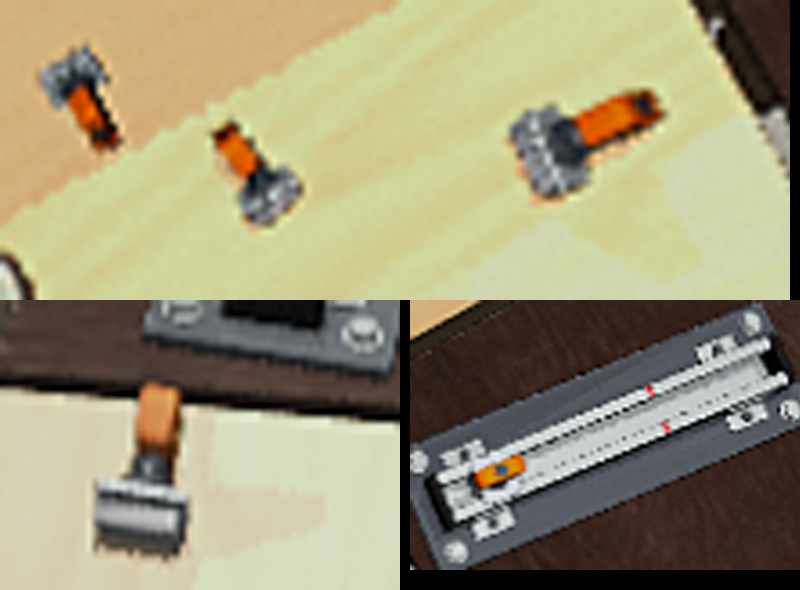

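The crop confirms the choice: the right-hand part, wing near top (254,215) in raw pixels, is clearly larger than its two look-alikes. The like nut is at the near end of the rail, and the red ticks are visible. Moving above it.

```bash
python3 -m creep '[{"dx":-0.025,"dy":-0.030},{"dx":-0.025,"dy":-0.030},{"dx":-0.025,"dy":-0.030},{"dx":-0.025,"dy":-0.030},{"dx":-0.025,"dy":-0.030},{"dx":-0.025,"dy":-0.030},{"dx":-0.025,"dy":-0.030},{"dx":-0.025,"dy":-0.030},{"dx":-0.025,"dy":-0.030},{"dx":-0.025,"dy":-0.030},{"dx":-0.025,"dy":-0.030},{"dx":-0.025,"dy":-0.030},{"dx":-0.025,"dy":-0.030},{"dx":-0.025,"dy":-0.030},{"dx":-0.025,"dy":-0.030},{"dx":-0.025,"dy":-0.030},{"dx":-0.025,"dy":-0.030},{"dx":-0.025,"dy":-0.030}]'
python3 -m creep '[{"roll":7.1},{"roll":7.1},{"roll":7.1},{"roll":7.1},{"roll":7.1},{"roll":7.1},{},{}]' 120
cat > w.py <<'E'
import sys
from h import *
o=manip.get_obs(); print(np.round(o["qpos"],1),np.round(o["eef_pos"],1),np.round(o["ee_rot"],3).tolist(),o["gripper_width"],o["clock"])
c=shot("wrist")
for q in sys.argv[2:]:
  for r in manip.silhouettes("wrist",q)[:3]:
    ys,xs=np.nonzero(r["region"]); rc=cv2.minAreaRect(np.c_[xs,ys].astype(np.float32)); print(q,round(r["conf"],2),r["rect"],np.round(rc[0]),np.round(rc[1]),rc[2])
cv2.imwrite(f"pics/{sys.argv[1]}.png",cv2.resize(c["img"],(800,600)))
import pickle; pickle.dump(c,open(f"{sys.argv[1]}.pkl","wb"))
E
python3 w.py w1 wing
```

```text
[-57.2  28.7 -24.5  88.8  12.7  65.2 -12. ] [197.5 619.3 242.3] [[-0.953, 0.304, -0.0], [0.304, 0.953, 0.0], [0.0, 0.0, -1.0]] 85.52142134209689 0.8schema error: expected keys dx, dy, dz, roll
schema error: expected keys dx, dy, dz, roll
```

View pics/w1.png

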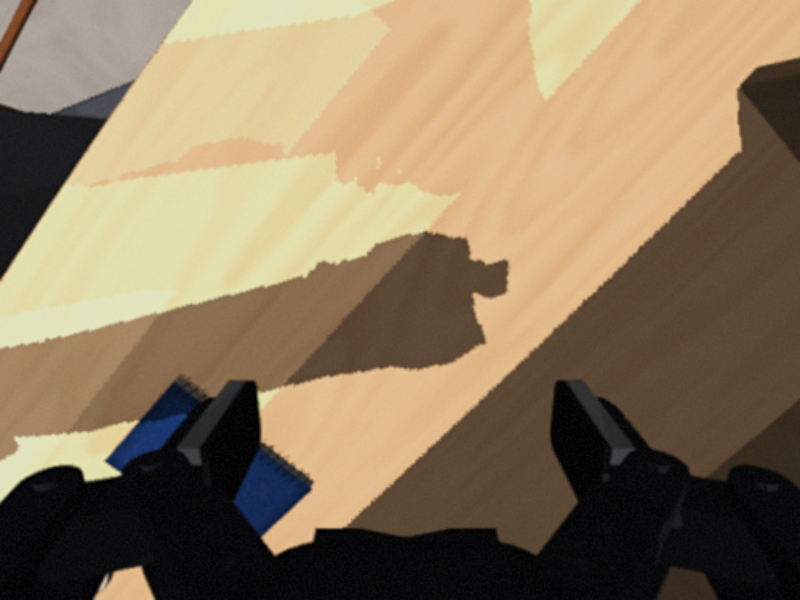

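The wrist picture shows only the start area: the notebook at (210,460), with the fingers at the bottom. Nothing moved, because every row needs all four keys.

```bash
python3 -m creep '[{"dx":-0.025,"dy":-0.030,"dz":0,"roll":0},{"dx":-0.025,"dy":-0.030,"dz":0,"roll":0},{"dx":-0.025,"dy":-0.030,"dz":0,"roll":0},{"dx":-0.025,"dy":-0.030,"dz":0,"roll":0},{"dx":-0.025,"dy":-0.030,"dz":0,"roll":0},{"dx":-0.025,"dy":-0.030,"dz":0,"roll":0},{"dx":-0.025,"dy":-0.030,"dz":0,"roll":0},{"dx":-0.025,"dy":-0.030,"dz":0,"roll":0},{"dx":-0.025,"dy":-0.030,"dz":0,"roll":0},{"dx":-0.025,"dy":-0.030,"dz":0,"roll":0},{"dx":-0.025,"dy":-0.030,"dz":0,"roll":0},{"dx":-0.025,"dy":-0.030,"dz":0,"roll":0},{"dx":-0.025,"dy":-0.030,"dz":0,"roll":0},{"dx":-0.025,"dy":-0.030,"dz":0,"roll":0},{"dx":-0.025,"dy":-0.030,"dz":0,"roll":0},{"dx":-0.025,"dy":-0.030,"dz":0,"roll":0},{"dx":-0.025,"dy":-0.030,"dz":0,"roll":0},{"dx":0,"dy":0,"dz":0,"roll":0}]'
python3 -m creep '[{"dx":0,"dy":0,"dz":0,"roll":7},{"dx":0,"dy":0,"dz":0,"roll":7},{"dx":0,"dy":0,"dz":0,"roll":7},{"dx":0,"dy":0,"dz":0,"roll":7},{"dx":0,"dy":0,"dz":0,"roll":7},{"dx":0,"dy":0,"dz":0,"roll":7},{"dx":0,"dy":0,"dz":0,"roll":0},{"dx":0,"dy":0,"dz":0,"roll":0}]' 120
python3 w.py w2 wing
```

```text
clock: 2.4
eef_pos: [449.8, -3.6, 242.9]
ee_rot: [[-0.95, 0.313, 0.003], [0.313, 0.95, -0.003], [-0.004, -0.002, -1.0]]
contact_force: [1.1, 0.3, -0.1]
gripper_width: 85.8
gripper_force: 0.0
clock: 3.07
eef_pos: [447.4, 4.5, 242.4]
ee_rot: [[-0.508, 0.861, 0.0], [0.861, 0.508, 0.0], [-0.0, 0.0, -1.0]]
contact_force: [-0.1, 0.4, 0.3]
gripper_width: 45.2
gripper_force: 0.0
[ -6.4   6.    2.5 117.4  -0.3  56.6  26.8] [447.4   4.5 242.4] [[-0.508, 0.861, 0.0], [0.861, 0.508, 0.0], [-0.0, 0.0, -1.0]] 45.201357002905844 3.0667
wing 0.81 [247.2, 151.9, 277.9, 210.8] [262. 180.] [54. 31.] 90.0
wing 0.73 [355.2, 3.7, 395.7, 27.9] [374.  14.] [27. 41.] 90.0
wing 0.7 [295.4, 47.0, 337.1, 76.3] [315.  61.] [26. 42.] 90.0
```

View pics/w2.png

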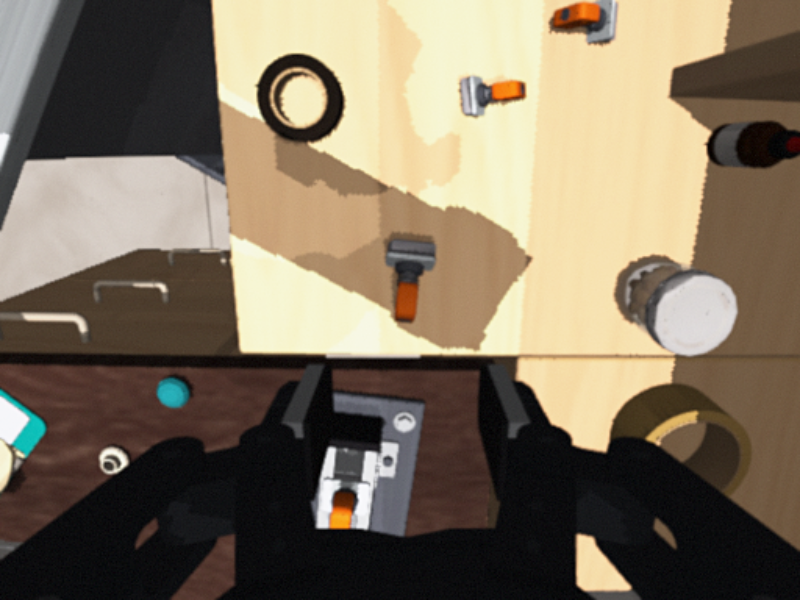

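The wrist picture shows the target with its nut at (410,250) and wing at (406,300). The two small look-alikes are at (490,93) and (585,15), and the rail end with the locked nut is at (342,500). I'll fit a box model of the part to the silhouette to get its pose.

```bash
cat > fit.py <<'E'
from h import *
import pickle,itertools
from scipy.optimize import minimize
def box(x,y,z): return np.array(list(itertools.product((-x,x),(-y,y),z)),float)
PARTS=[box(7,20,(34,58)),box(17.5,9.5,(0,12)),box(18,15,(13,16)),box(10.5,10.5,(16,23)),box(4,4,(16,36))]
def Rlie(yaw,e):   # yaw of z's ground projection; e elevation of z
    y=np.radians(yaw);e=np.radians(e);z=np.array([np.cos(y)*np.cos(e),np.sin(y)*np.cos(e),np.sin(e)])
    yy=np.array([-np.cos(y)*np.sin(e),-np.sin(y)*np.sin(e),np.cos(e)]); return np.c_[np.cross(yy,z),yy,z]
def rend(c,R,t,parts):
    m=np.zeros((384,512),np.uint8)
    for P in parts:
        q=proj(c,P@R.T+t); h=cv2.convexHull((q*16).round().astype(np.int32)); cv2.fillConvexPoly(m,h,1,shift=4)
    return cv2.GaussianBlur(m.astype(np.float32),(0,0),1)
def orange(im):
    h=cv2.cvtColor(im,cv2.COLOR_BGR2HSV); return (h[...,0]<18)&(h[...,1]>170)&(h[...,2]>60)
if __name__=="__main__":
    c=pickle.load(open("w2.pkl","rb"))
    o=np.zeros((384,512),bool); o[172:212,240:285]=orange(c["img"])[172:212,240:285]
    r=None
    for q in range(3):
        shot("wrist")
        L=[s for s in manip.silhouettes("wrist","wing") if abs(s["rect"][0]-247)<15]
        if L: r=L[0]["region"]; break
    print(o.sum(),r.sum(),np.argwhere(o).min(0),np.argwhere(o).max(0))
    g=lambda m:cv2.GaussianBlur(m.astype(np.float32),(0,0),1)
    O,S=g(o),g(r)
    def cost(p):
        R=Rlie(p[2],28); w=R@[0,0,46]; t=np.array([p[0],p[1],28.7])-w   # p: wing centre
        return ((rend(c,R,t,PARTS[:1])-O)**2).sum()+((rend(c,R,t,PARTS)-S)**2).sum()
    w0=onz(c,[(260,190)],29)[0]; n0=onz(c,[(262,161)],15)[0]; print(w0,n0)
    y0=np.degrees(np.arctan2(*(w0-n0)[1::-1]))
    b=minimize(cost,[w0[0],w0[1],y0],method="Nelder-Mead",options=dict(initial_simplex=np.array([w0[0],w0[1],y0])+np.array([[0,0,0],[8,0,0],[0,8,0],[0,0,12]])))
    print(b.x.round(1),b.fun)
    for dy in (-6,6): print(dy,cost(b.x+[0,0,dy]))
    ob=manip.get_obs();d=np.array([b.x[0],b.x[1],0])-ob["eef_pos"];print("tool delta",np.array(ob["ee_rot"]).T@d, np.degrees(np.arctan2(ob["ee_rot"][1][1],ob["ee_rot"][0][1])))
E
python3 fit.py
```

```text
302 993 [181 253] [205 266]
[464.45933847 -21.91012606  29.        ] [451.01055133   5.49025959  15.        ]
[466.7 -26.9 -66.4] 123.50694274902344
-6 243.32544
6 206.07442
tool delta [-36.63595059   0.79704049 242.32906093] 30.431829641350394
```

```bash
python3 -m creep '[{"dx":0,"dy":0,"dz":0,"roll":6.8},{"dx":-0.022,"dy":0.0025,"dz":0.02,"roll":0},{"dx":-0.0215,"dy":0.0025,"dz":0.02,"roll":0},{"dx":0,"dy":0,"dz":0.035,"roll":0},{"dx":0,"dy":0,"dz":0.035,"roll":0},{"dx":0,"dy":0,"dz":0.035,"roll":0},{"dx":0,"dy":0,"dz":0.030,"roll":0},{"dx":0,"dy":0,"dz":0.025,"roll":0},{"dx":0,"dy":0,"dz":0.015,"roll":0},{"dx":0,"dy":0,"dz":0.005,"roll":0},{"dx":0,"dy":0,"dz":0,"roll":0},{"dx":0,"dy":0,"dz":0,"roll":0}]' 120 20
python3 -m creep '[{"dx":0,"dy":0,"dz":0,"roll":0},{"dx":0,"dy":0,"dz":0,"roll":0},{"dx":0,"dy":0,"dz":0,"roll":0},{"dx":0,"dy":0,"dz":0,"roll":0},{"dx":0,"dy":0,"dz":0,"roll":0},{"dx":0,"dy":0,"dz":0,"roll":0},{"dx":0,"dy":0,"dz":0,"roll":0},{"dx":0,"dy":0,"dz":0,"roll":0}]' 255 20
```

```text
clock: 4.27
eef_pos: [469.8, -33.7, 22.7]
ee_rot: [[-0.399, 0.917, 0.0], [0.917, 0.399, 0.0], [-0.0, 0.0, -1.0]]
contact_force: [-0.3, 0.4, 0.4]
gripper_width: 44.9
gripper_force: 0.0
clock: 4.93
eef_pos: [470.4, -33.8, 23.2]
ee_rot: [[-0.399, 0.917, 0.002], [0.917, 0.399, -0.0], [-0.001, 0.002, -1.0]]
contact_force: [0.1, -0.0, 6.6]
gripper_width: 13.7
gripper_force: 22.5
```

Gripped on the 14 mm blade. Next I'll swing it up about the nut edge.

```bash
python3 -m creep '[{"dx":0.0028,"dy":0,"dz":-0.0034,"roll":0},{"dx":0.0028,"dy":0,"dz":-0.0033,"roll":0},{"dx":0.0033,"dy":0,"dz":-0.0028,"roll":0},{"dx":0.0034,"dy":0,"dz":-0.0028,"roll":0},{"dx":0.0037,"dy":0,"dz":-0.0022,"roll":0},{"dx":0.0038,"dy":0,"dz":-0.0021,"roll":0},{"dx":0.0041,"dy":0,"dz":-0.0015,"roll":0},{"dx":0.0041,"dy":0,"dz":-0.0015,"roll":0},{"dx":0.0043,"dy":0,"dz":-0.0008,"roll":0},{"dx":0.0043,"dy":0,"dz":-0.0007,"roll":0},{"dx":0.0043,"dy":0,"dz":0,"roll":0},{"dx":0.003,"dy":0,"dz":0,"roll":0},{"dx":0,"dy":0,"dz":0,"roll":0},{"dx":0,"dy":0,"dz":0,"roll":0}]'
cat > look.py <<'E'
import sys
from h import *
o=manip.get_obs(); P=np.array(o["eef_pos"]); out=np.zeros((400,800,3),np.uint8)
for i,n in enumerate(["scene","wrist"]):
    c=shot(n); 
    if n=="wrist": u=np.array([256,270])
    else: u=proj(c,[P])[0]
    h=int(sys.argv[2])
    x,y=np.clip(np.round(u).astype(int),[h,h],[511-h,383-h]); cr=c["img"][y-h:y+h,x-h:x+h]; print(n,x-h,y-h,u)
    out[:,400*i:400*i+400]=cv2.resize(cr,(400,400),interpolation=cv2.INTER_CUBIC)
cv2.imwrite(f"pics/{sys.argv[1]}.png",out)
E
python3 look.py l1 45
```

```text
clock: 6.1
eef_pos: [451.8, 6.8, 43.3]
ee_rot: [[-0.399, 0.917, -0.0], [0.917, 0.399, -0.0], [0.0, -0.0, -1.0]]
contact_force: [-0.0, 0.4, -1.4]
gripper_width: 13.7
gripper_force: 21.3
scene 228 172 [273.28329991 217.2517324 ]
wrist 211 225 [256 270]
```

View pics/l1.png

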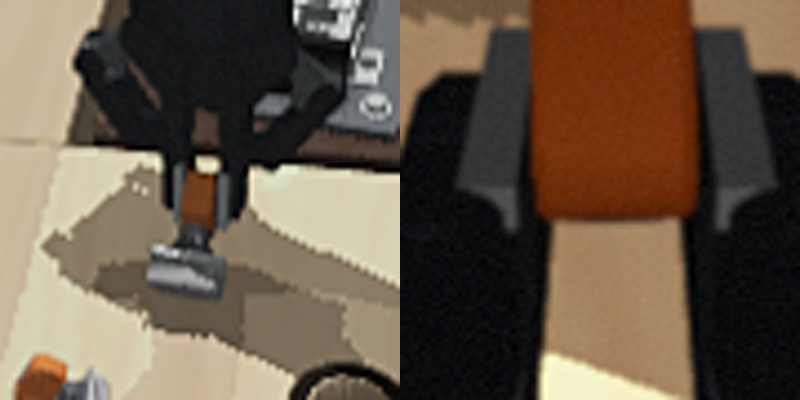

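The left crop (scene view) shows the part hanging rigidly in the pads and still tilted, nut at (185,268). The right crop shows the blade between the pads at (615,110). It doesn't pivot at 20 N, so I'll go a little higher and ease the opening towards 14 mm so the nut swings down.

```bash
python3 -m creep '[{"dx":0,"dy":0,"dz":-0.005,"roll":0},{"dx":0,"dy":0,"dz":0,"roll":0}]' 216
for i in 214 213 212; do echo; done >/dev/null
python3 -m creep '[{"dx":0,"dy":0,"dz":0,"roll":0},{"dx":0,"dy":0,"dz":0,"roll":0}]' 214
```

```text
clock: 6.37
eef_pos: [452.3, 6.3, 49.0]
ee_rot: [[-0.398, 0.917, 0.001], [0.917, 0.398, -0.0], [-0.0, 0.001, -1.0]]
contact_force: [0.6, -0.7, -1.3]
gripper_width: 13.4
gripper_force: 21.3
clock: 6.53
eef_pos: [452.0, 6.5, 48.5]
ee_rot: [[-0.399, 0.917, 0.0], [0.917, 0.399, 0.0], [-0.0, 0.0, -1.0]]
contact_force: [-0.3, 1.1, -1.9]
gripper_width: 13.7
gripper_force: 15.5
```

```bash
python3 -m creep '[{"dx":0,"dy":0,"dz":0,"roll":0},{"dx":0,"dy":0,"dz":0,"roll":0},{"dx":0,"dy":0,"dz":0,"roll":0}]' 213 | grep -E 'grip|cont'; python3 -m creep '[{"dx":0,"dy":0,"dz":0,"roll":0},{"dx":0,"dy":0,"dz":0,"roll":0},{"dx":0,"dy":0,"dz":0,"roll":0}]' 212 | grep -E 'grip|cont'
cat > o.py <<'E'
from h import *; import sys
c=shot("scene"); o=manip.get_obs(); u=proj(c,[o["eef_pos"]])[0].astype(int)
x,y=u; m=orange(c["img"]) if 0 else None
for r in manip.silhouettes("scene","wing")[:3]: print(round(r["conf"],2),np.round(r["rect"]),r["region"].sum(),u)
E
python3 o.py
```

```text
contact_force: [0.4, 0.2, 0.1]
gripper_width: 13.7
gripper_force: 0.1
contact_force: [-0.5, -0.2, -0.0]
gripper_width: 14.7
gripper_force: 0.0
0.68 [233. 253. 251. 267.] 228 [273 215]
0.5 [196. 266. 219. 285.] 287 [273 215]
```

```bash
python3 look.py l2 40
```

```text
scene 233 175 [273.33033056 215.4245017 ]
wrist 216 230 [256 270]
```

View pics/l2.png

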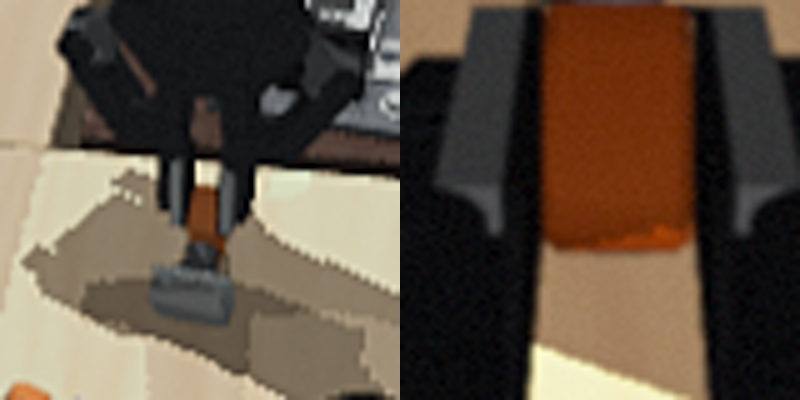

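The crops show the part has dropped between the fingers and is lying tilted again, nut at (190,295) left, blade still between the open pads at right. I'll back off and fit its pose again, this time leaving elevation free.

```bash
python3 -m creep '[{"dx":0,"dy":0,"dz":0,"roll":0},{"dx":0,"dy":0,"dz":-0.01,"roll":0},{"dx":0,"dy":0,"dz":-0.03,"roll":0},{"dx":0,"dy":0,"dz":-0.04,"roll":0},{"dx":0,"dy":0,"dz":-0.04,"roll":0},{"dx":0,"dy":0,"dz":-0.03,"roll":0},{"dx":0,"dy":0,"dz":0,"roll":0},{"dx":0,"dy":0,"dz":0,"roll":0}]' 120 | grep -E 'pos|clock'
cat > fit2.py <<'E'
from fit import *
import sys
def run(up=False,verbose=True):
    c=shot("wrist"); L=manip.silhouettes("wrist","wing")
    r=max(L,key=lambda s:s["region"].sum())["region"]; x0,y0,x1,y1=max(L,key=lambda s:s["region"].sum())["rect"]
    o=orange(c["img"]); k=np.zeros_like(o); k[max(0,int(y0)-12):int(y1)+14,max(0,int(x0)-12):int(x1)+14]=1; o&=k
    g=lambda m:cv2.GaussianBlur(m.astype(np.float32),(0,0),1)
    O,S=g(o),g(r|o); ys,xs=np.nonzero(o); print("orange",o.sum(),xs.mean(),ys.mean(),"sil",r.sum(),(x0,y0,x1,y1))
    def pose(p):
        R=Rlie(p[2],p[3]); e=np.radians(p[3])
        pts=np.vstack(PARTS)[8:]@R.T; h=-min((np.array([[0,-9.5,2.66],[0,-6.84,0],[0,-15,13],[0,6.84,0]])@R.T)[:,2]); 
        t=np.array([p[0],p[1],0])-R@[0,0,46]; t[2]=h; return R,t
    def cost(p):
        R,t=pose(p); return ((rend(c,R,t,PARTS[:1])-O)**2).sum()+((rend(c,R,t,PARTS)-S)**2).sum()
    w0=onz(c,[(xs.mean(),ys.mean())],35)[0]; best=None
    ob=manip.get_obs();rot=np.array(ob["ee_rot"]);uy=np.degrees(np.arctan2(-rot[1,0],-rot[0,0]))
    for e0 in ([90] if up else [28,60,90]):
        p0=np.array([w0[0],w0[1],uy,e0]); s=np.vstack([p0,p0+[8,0,0,0],p0+[0,8,0,0],p0+[0,0,10,0],p0+[0,0,0,-8]])
        b=minimize(cost,p0,method="Nelder-Mead",options=dict(initial_simplex=s,maxiter=250)); print(e0,b.x.round(1),round(b.fun,1))
        if best is None or b.fun<best.fun: best=b
    R,t=pose(best.x); d=rot.T@(R@[0,0,46]+t-np.array(ob["eef_pos"]))
    print("wing",(R@[0,0,46]+t).round(1),"tool delta",d.round(1),"tool u yaw",uy.round(1),"P tool delta",(rot.T@(R@[0,-9.5,2.66]+t-np.array(ob["eef_pos"]))).round(1))
run(len(sys.argv)>1)
E
python3 fit2.py
```

```text
clock: 7.9
eef_pos: [453.5, 6.7, 201.2]
orange 405 256.6246913580247 177.71358024691358 sil 1404 (238.9, 136.7, 273.8, 197.8)
28 [456.7  -2.9 -66.1  23.2] 88.6
60 [452.4   6.3 -66.8  51.8] 404.6
90 [450.   12.  -66.9  64.7] 474.3
wing [456.7  -2.9  26.8] tool delta [-10.9   1.4 171.5] tool u yaw -66.5 P tool delta [ 25.1   1.2 197.3]
```

The part lies at 28° again, wing 11 mm along −tool-x from the TCP. I'll tip it upright by pressing closed fingertips on the raised edge of the foot, moving along the arc.

```bash
python3 -m creep '[{"dx":0.02,"dy":0.0015,"dz":0,"roll":0},{"dx":0.021,"dy":0,"dz":0.02,"roll":0},{"dx":0,"dy":0,"dz":0.03,"roll":0},{"dx":0,"dy":0,"dz":0.03,"roll":0},{"dx":0,"dy":0,"dz":0.03,"roll":0},{"dx":0,"dy":0,"dz":0.03,"roll":0},{"dx":0,"dy":0,"dz":0.02,"roll":0},{"dx":0,"dy":0,"dz":0.012,"roll":0},{"dx":0,"dy":0,"dz":0,"roll":0},{"dx":0,"dy":0,"dz":0,"roll":0}]' 255 20 | grep -E 'pos|cont|width'
python3 -m creep '[{"dx":0,"dy":0,"dz":0.002,"roll":0},{"dx":0.0015,"dy":0,"dz":0.0015,"roll":0},{"dx":0.0015,"dy":0,"dz":0.0015,"roll":0},{"dx":0.0015,"dy":0,"dz":0.001,"roll":0},{"dx":0.0015,"dy":0,"dz":0.001,"roll":0},{"dx":0.0015,"dy":0,"dz":0.001,"roll":0},{"dx":0.0015,"dy":0,"dz":0.001,"roll":0},{"dx":0.001,"dy":0,"dz":0.001,"roll":0},{"dx":0.001,"dy":0,"dz":0.001,"roll":0}]' | grep -E 'pos|cont'
python3 o.py
```

```text
eef_pos: [432.2, 47.6, 24.7]
contact_force: [-7.1, 6.8, 15.6]
gripper_width: 0.2
eef_pos: [431.6, 54.4, 14.5]
contact_force: [-0.4, -0.5, -0.4]
0.71 [230. 251. 251. 267.] 218 [267 242]
0.47 [196. 264. 220. 283.] 246 [267 242]
```

```bash
python3 -m creep '[{"dx":0.005,"dy":0,"dz":0,"roll":0},{"dx":0.01,"dy":0,"dz":0,"roll":0},{"dx":0.02,"dy":0,"dz":-0.03,"roll":0},{"dx":0,"dy":0,"dz":-0.04,"roll":0},{"dx":-0.03,"dy":0,"dz":-0.04,"roll":0},{"dx":-0.035,"dy":0,"dz":-0.04,"roll":0},{"dx":-0.02,"dy":0,"dz":-0.03,"roll":0},{"dx":0,"dy":0,"dz":0,"roll":0},{"dx":0,"dy":0,"dz":0,"roll":0}]' 120 | grep -E 'pos|clock'
python3 fit2.py; python3 look.py l3 70
```

```text
clock: 10.43
eef_pos: [449.0, 20.4, 181.9]
orange 426 255.39201877934272 202.2582159624413 sil 1525 (239.7, 154.3, 275.4, 220.5)
28 [458.   -7.  -67.5  24.2] 83.4
60 [457.9  -7.3 -67.7  21.5] 86.5
90 [451.7   8.2 -66.1  67. ] 550.6
wing [458.   -7.   27.2] tool delta [-31.1  -0.6 152.1] tool u yaw -66.4 P tool delta [4.600e+00 1.000e-01 1.786e+02]
scene 203 100 [272.73194071 169.57557653]
wrist 186 200 [256 270]
```

The fit shows it still lying at about 28°; it only slid 4 mm, so the fingertip slipped off. New plan: grip the part across the flange ends (36 mm), lift it clear of the plate, and push the wing against the rail's end wall, which is straight along +u. That turns it upright in the pads. First I'll locate the rail end precisely from the top view.

```bash
cat > rail.py <<'E'
from h import *
c=shot("top"); im=c["img"]
o=manip.get_obs(); print(np.round(o["eef_pos"],1), np.round(o["qpos"],1),o["clock"])
h=cv2.cvtColor(im,cv2.COLOR_BGR2HSV)
red=((h[...,0]<6)|(h[...,0]>174))&(h[...,1]>120)&(h[...,2]>90)
red[:150]=0;red[228:]=0;red[:,:340]=0;red[:,400:]=0
n,l,st,ce=cv2.connectedComponentsWithStats(red.astype(np.uint8)); print([(st[i,4],ce[i].round(1),onz(c,[ce[i]],49)[0].round(1)) for i in range(1,n)])
# bright lips: line fit of bright pixels
r=manip.silhouettes("top","rail")[0]; m=r["region"]&(im.min(2)>150)
k=cv2.morphologyEx(m.astype(np.uint8),cv2.MORPH_OPEN,np.ones((1,1))); ys,xs=np.nonzero(k)
P=onz(c,np.c_[xs,ys],49)[:,:2]; ctr=np.median(P,0)
a=cv2.minAreaRect(np.c_[xs,ys].astype(np.float32)); print(a, onz(c,cv2.boxPoints(a),49)[:,:2].round(1))
rc=cv2.minAreaRect(np.argwhere(r["region"])[:,::-1].astype(np.float32)); print("plate",onz(c,cv2.boxPoints(rc),8)[:,:2].round(1))
np.save("lips.npy",P)
E
python3 rail.py
```

```text
[445.9  21.6 178.6] [-11.6  11.1   6.  121.2  -1.6  48.   18.9] 10.6833
[(np.int32(3), array([356.3, 175. ]), array([ 572.3, -304.5,   49. ])), (np.int32(3), array([360.7, 185. ]), array([ 543.3, -316.6,   49. ]))]
((343.7603454589844, 187.72486877441406), (32.69231033325195, 105.61540222167969), 67.38013458251953) [[ 517.3 -109.2]
 [ 641.4 -395.2]
 [ 552.4 -430. ]
 [ 431.7 -145.2]]
plate [[ 525.2  -96. ]
 [ 664.4 -412.2]
 [ 557.1 -454.7]
 [ 422.1 -140. ]]
```

View pics/l3.png

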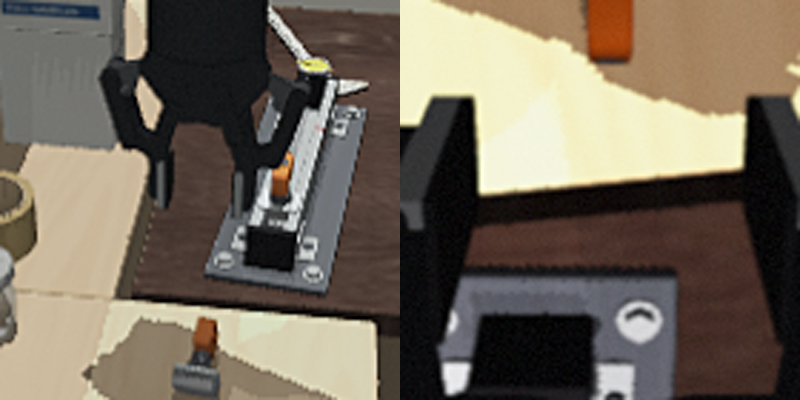

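The left crop shows the part lying at (200,360), the rail's dark end face at (270,250) and the locked nut at (283,178). The right crop shows the same rail end at (535,360). I'll refit the pose with the arm at rest.

```bash
cat >> fit2.py <<'E'
E
python3 fit2.py; python3 -c "
from h import *; o=manip.get_obs(); print(np.round(o['eef_pos'],1),o['clock'])"
```

```text
orange 321 316.4018691588785 59.72274143302181 sil 930 (280.3, 48.9, 330.8, 84.1)
28 [ 442.2  125.2 -132.2  -16. ] 1744.0
60 [447.9 118.7 -65.9  80.4] 2099.9
90 [ 440.2  119.1 -127.6   83.7] 1599.6
wing [440.2 119.1  46.5] tool delta [ 92.4  33.6 132.6] tool u yaw -66.4 P tool delta [ 90.1  29.6 176.8]
[446.6  21.1 179.1] 10.8333
```

```bash
sed -i 's|c=shot("wrist"); L=manip.silhouettes("wrist","wing")|\n    for _ in range(4):\n        c=shot("wrist"); L=[s for s in manip.silhouettes("wrist","wing") if 225<(s["rect"][0]+s["rect"][2])/2<290 and s["rect"][3]>110]\n        if L: break|' fit2.py; python3 fit2.py
```

```text
orange 0 nan nan sil 3776 (198.5, 292.4, 288.0, 346.2)
28 [  nan   nan -66.5  28. ] 3640.6
60 [  nan   nan -66.5  60. ] 3640.6
90 [  nan   nan -66.5  90. ] 3640.6
wing [ nan  nan 28.7] tool delta [nan nan nan] tool u yaw -66.5 P tool delta [nan nan nan]fit2.py:11: RuntimeWarning: Mean of empty slice.
  O,S=g(o),g(r|o); ys,xs=np.nonzero(o); print("orange",o.sum(),xs.mean(),ys.mean(),"sil",r.sum(),(x0,y0,x1,y1))
  ret = ret.dtype.type(ret / rcount)
fit2.py:18: RuntimeWarning: Mean of empty slice.
  w0=onz(c,[(xs.mean(),ys.mean())],35)[0]; best=None
fit.py:12: RuntimeWarning: invalid value encountered in cast
  q=proj(c,P@R.T+t); h=cv2.convexHull((q*16).round().astype(np.int32)); cv2.fillConvexPoly(m,h,1,shift=4)
```

```bash
sed -i 's|s\["rect"\]\[3\]>110\]|110<s["rect"][3]<280]|; s|range(4)|range(8)|' fit2.py; python3 fit2.py
```

```text
orange 422 258.063981042654 204.5995260663507 sil 1472 (240.0, 160.9, 277.3, 220.9)
28 [458.7  -7.  -66.7  22.4] 78.1
60 [458.1  -7.5 -68.8  23.1] 97.3
90 [451.   10.3 -68.2  70.5] 599.9
wing [458.7  -7.   26.5] tool delta [-30.   -0.4 153.3] tool u yaw -66.5 P tool delta [  6.5  -0.3 178.7]
```

```bash
python3 -m creep '[{"dx":0,"dy":0,"dz":0.03,"roll":0},{"dx":0,"dy":0,"dz":0.035,"roll":0},{"dx":0,"dy":0,"dz":0.035,"roll":0},{"dx":0,"dy":0,"dz":0.03,"roll":0},{"dx":0,"dy":0,"dz":0.02,"roll":0},{"dx":0,"dy":0,"dz":0.012,"roll":0},{"dx":0,"dy":0,"dz":0.005,"roll":0},{"dx":0,"dy":0,"dz":0,"roll":0},{"dx":0,"dy":0,"dz":0,"roll":0}]' 100 25 | grep -E 'pos|cont|width'
python3 -m creep '[{"dx":0,"dy":0,"dz":0,"roll":0},{"dx":0,"dy":0,"dz":0,"roll":0},{"dx":0,"dy":0,"dz":0,"roll":0},{"dx":0,"dy":0,"dz":0,"roll":0},{"dx":0,"dy":0,"dz":0,"roll":0},{"dx":0,"dy":0,"dz":0,"roll":0}]' 255 25
```

```text
eef_pos: [447.8, 20.6, 13.4]
contact_force: [0.3, 0.2, -0.3]
gripper_width: 51.9
clock: 12.28
eef_pos: [448.4, 20.7, 14.1]
ee_rot: [[-0.399, 0.917, 0.002], [0.917, 0.399, 0.0], [-0.001, 0.002, -1.0]]
contact_force: [-1.2, 0.3, 7.8]
gripper_width: 34.9
gripper_force: 25.1
```

Gripped at 34.9 mm. Lifting, then laying the wing's underside on the rail's top end edge.

```bash
python3 -m creep '[{"dx":0,"dy":0,"dz":-0.02,"roll":0},{"dx":0,"dy":0,"dz":-0.024,"roll":0},{"dx":-0.02,"dy":-0.004,"dz":0,"roll":0},{"dx":-0.025,"dy":-0.005,"dz":0,"roll":0},{"dx":-0.025,"dy":-0.005,"dz":0,"roll":0},{"dx":-0.025,"dy":-0.0045,"dz":0,"roll":0},{"dx":-0.015,"dy":-0.001,"dz":0,"roll":0},{"dx":-0.010,"dy":-0.001,"dz":0,"roll":0},{"dx":0,"dy":0,"dz":0,"roll":0},{"dx":0,"dy":0,"dz":0,"roll":0},{"dx":0,"dy":0,"dz":0,"roll":0}]' | grep -E 'pos|cont|width'
python3 -m creep '[{"dx":-0.0002,"dy":0,"dz":0.0028,"roll":0},{"dx":-0.0002,"dy":0,"dz":0.0028,"roll":0},{"dx":-0.0002,"dy":0,"dz":0.0028,"roll":0},{"dx":-0.0002,"dy":0,"dz":0.0028,"roll":0},{"dx":-0.0002,"dy":0,"dz":0.0028,"roll":0},{"dx":0,"dy":0,"dz":0,"roll":0}]' | grep -E 'pos|cont|width'
```

```text
eef_pos: [475.9, -96.1, 56.8]
contact_force: [-0.5, 0.1, -1.6]
gripper_width: 35.4
eef_pos: [476.9, -97.1, 42.7]
contact_force: [-0.8, 5.9, 4.6]
gripper_width: 35.4
```

Contact force is along about 45°, as the model predicts for e≈45. Continuing.

```bash
python3 -m creep '[{"dx":-0.0009,"dy":0,"dz":0.0024,"roll":0},{"dx":-0.0009,"dy":0,"dz":0.0024,"roll":0},{"dx":-0.0009,"dy":0,"dz":0.0024,"roll":0},{"dx":-0.0009,"dy":0,"dz":0.0024,"roll":0},{"dx":0,"dy":0,"dz":0,"roll":0}]' | grep -E 'pos|cont|width'
python3 -m creep '[{"dx":-0.0015,"dy":0,"dz":0.002,"roll":0},{"dx":-0.0015,"dy":0,"dz":0.002,"roll":0},{"dx":-0.0015,"dy":0,"dz":0.002,"roll":0},{"dx":-0.0015,"dy":0,"dz":0.002,"roll":0},{"dx":0,"dy":0,"dz":0,"roll":0}]' | grep -E 'pos|cont|width'
```

```text
eef_pos: [478.1, -101.1, 33.0]
contact_force: [-1.4, 4.4, 1.3]
gripper_width: 35.0
eef_pos: [480.5, -107.3, 25.1]
contact_force: [-0.7, 5.2, 1.5]
gripper_width: 35.0
```

```bash
python3 -m creep '[{"dx":-0.0018,"dy":0,"dz":0.001,"roll":0},{"dx":-0.0018,"dy":0,"dz":0.001,"roll":0},{"dx":-0.0018,"dy":0,"dz":0.001,"roll":0},{"dx":-0.0015,"dy":0,"dz":0,"roll":0},{"dx":0,"dy":0,"dz":0,"roll":0}]' | grep -E 'pos|cont|width'
python3 look.py l4 32
```

```text
eef_pos: [482.0, -111.7, 21.9]
contact_force: [-2.2, 8.3, 1.0]
gripper_width: 35.2
scene 259 162 [291.39996701 194.45675331]
wrist 224 238 [256 270]
```

View pics/l4.png

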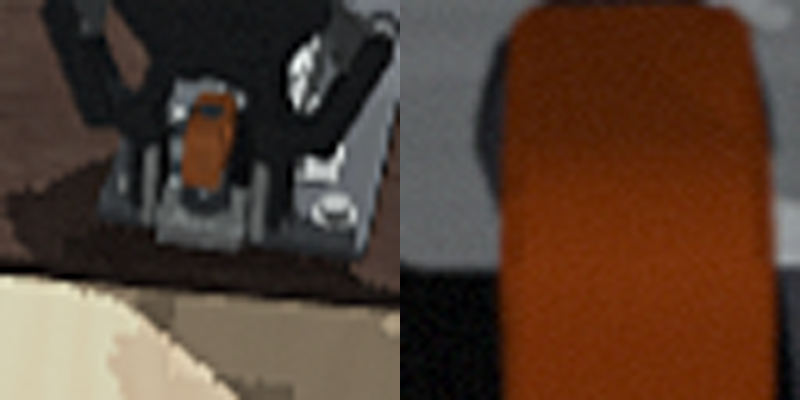

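The left crop shows the wing almost upright in the fingers against the rail end: orange face at (208,140), flange at (205,225). The right crop shows the wing's broad face. I'll push 3 mm more, then carry it back to the pale bench and set it down.

```bash
python3 -m creep '[{"dx":-0.0015,"dy":0,"dz":0,"roll":0},{"dx":-0.0015,"dy":0,"dz":0,"roll":0},{"dx":0,"dy":0,"dz":0,"roll":0}]' | grep -E 'pos|cont|width'
python3 -m creep '[{"dx":0.005,"dy":0,"dz":-0.002,"roll":0},{"dx":0.01,"dy":0,"dz":-0.005,"roll":0},{"dx":0.02,"dy":0,"dz":-0.005,"roll":0},{"dx":0.03,"dy":0,"dz":0,"roll":0},{"dx":0.03,"dy":0,"dz":0,"roll":0},{"dx":0.03,"dy":0,"dz":0,"roll":0},{"dx":0.015,"dy":0,"dz":0.005,"roll":0},{"dx":0,"dy":0,"dz":0.004,"roll":0},{"dx":0,"dy":0,"dz":0,"roll":0},{"dx":0,"dy":0,"dz":0,"roll":0}]' | grep -E 'pos|cont|width'
```

```text
eef_pos: [482.1, -111.9, 21.7]
contact_force: [-5.1, 13.9, 6.1]
gripper_width: 35.0
eef_pos: [429.5, 10.7, 25.7]
contact_force: [0.0, -0.5, -1.5]
gripper_width: 35.3
```

```bash
python3 -m creep '[{"dx":0,"dy":0,"dz":0.003,"roll":0},{"dx":0,"dy":0,"dz":0.003,"roll":0},{"dx":0,"dy":0,"dz":0.002,"roll":0},{"dx":0,"dy":0,"dz":0,"roll":0}]' | grep -E 'pos|cont'
python3 -m creep '[{"dx":0,"dy":0,"dz":0.0015,"roll":0},{"dx":0,"dy":0,"dz":0.001,"roll":0},{"dx":0,"dy":0,"dz":0,"roll":0}]' | grep -E 'pos|cont'
python3 -m creep '[{"dx":0,"dy":0,"dz":0.001,"roll":0},{"dx":0,"dy":0,"dz":0.001,"roll":0},{"dx":0,"dy":0,"dz":0,"roll":0}]' | grep -E 'pos|cont'
```

```text
eef_pos: [428.7, 11.2, 17.0]
contact_force: [0.5, 0.1, -1.9]
eef_pos: [428.9, 11.6, 15.1]
contact_force: [-0.7, -1.0, 2.9]
eef_pos: [429.0, 11.6, 14.4]
contact_force: [-5.4, -1.9, 22.8]
```

```bash
python3 -m creep '[{"dx":0,"dy":0,"dz":-0.0015,"roll":0},{"dx":0,"dy":0,"dz":0,"roll":0}]' | grep -E 'pos|cont'
python3 -m creep '[{"dx":0,"dy":0,"dz":0,"roll":0},{"dx":0,"dy":0,"dz":0,"roll":0},{"dx":0,"dy":0,"dz":0,"roll":0},{"dx":0,"dy":0,"dz":0,"roll":0},{"dx":0,"dy":0,"dz":-0.01,"roll":0},{"dx":0,"dy":0,"dz":-0.03,"roll":0},{"dx":0,"dy":0,"dz":-0.04,"roll":0},{"dx":0,"dy":0,"dz":-0.04,"roll":0},{"dx":0,"dy":0,"dz":-0.04,"roll":0},{"dx":0.015,"dy":0,"dz":-0.01,"roll":0},{"dx":0.015,"dy":0,"dz":0,"roll":0},{"dx":0,"dy":0,"dz":0,"roll":0},{"dx":0,"dy":0,"dz":0,"roll":0},{"dx":0,"dy":0,"dz":0,"roll":0}]' 100| grep -E 'pos|cont|clock'
python3 fit2.py; python3 o.py
```

```text
eef_pos: [429.1, 11.8, 15.0]
contact_force: [-1.9, -0.9, 3.6]
clock: 18.3
eef_pos: [416.6, 38.9, 184.5]
contact_force: [-0.0, -0.7, 0.4]
orange 592 259.6368243243243 207.125 sil 1443 (240.8, 182.3, 278.5, 230.9)
28 [440.5 -12.1 -66.5  26.3] 820.4
60 [427.5  16.2 -65.   94.4] 201.9
90 [427.9  15.9 -66.4  91.5] 187.4
wing [427.9  15.9  46.2] tool delta [-25.4   1.4 137.9] tool u yaw -66.5 P tool delta [-36.    1.5 181. ]
0.79 [198. 266. 222. 282.] 259 [280 176]
0.56 [269. 214. 288. 241.] 268 [280 176]
0.49 [235. 252. 252. 264.] 173 [280 176]
```

Upright: the fit gives e≈91° at the same yaw, standing on the bench with the gripper off it. Now the fresh grip from above on the wing.

```bash
python3 -m creep '[{"dx":-0.0125,"dy":0.0015,"dz":0.02,"roll":0},{"dx":-0.013,"dy":0,"dz":0.03,"roll":0},{"dx":0,"dy":0,"dz":0.03,"roll":0},{"dx":0,"dy":0,"dz":0.025,"roll":0},{"dx":0,"dy":0,"dz":0.02,"roll":0},{"dx":0,"dy":0,"dz":0.010,"roll":0},{"dx":0,"dy":0,"dz":0,"roll":0},{"dx":0,"dy":0,"dz":0,"roll":0},{"dx":0,"dy":0,"dz":0,"roll":0}]' 120 60 | grep -E 'pos|cont|width'; python3 -c "
from h import *; print(manip.get_obs()['eef_pos'])"
```

```text
eef_pos: [429.3, 16.6, 50.3]
contact_force: [-0.1, -0.1, 0.6]
gripper_width: 44.8
[429.30259495  16.62248092  50.32304459]
```

```bash
python3 -m creep '[{"dx":0,"dy":0,"dz":0.004,"roll":0},{"dx":0,"dy":0,"dz":0.0025,"roll":0},{"dx":0,"dy":0,"dz":0,"roll":0},{"dx":0,"dy":0,"dz":0,"roll":0},{"dx":0,"dy":0,"dz":0,"roll":0},{"dx":0,"dy":0,"dz":0,"roll":0},{"dx":0,"dy":0,"dz":0,"roll":0},{"dx":0,"dy":0,"dz":0,"roll":0},{"dx":0,"dy":0,"dz":0,"roll":0}]' 255 60
cat > grip.py <<'E'
from fit import *
def g():
    o=manip.get_obs(); rot=np.array(o["ee_rot"]); tc=np.array(o["eef_pos"]); c=shot("wrist")
    m=orange(c["img"]); n,l,st,ce=cv2.connectedComponentsWithStats(m.astype(np.uint8)); i=1+st[1:,4].argmax(); m=l==i; print("blob",st[i],ce[i].round(1))
    return o,rot,tc,c,m
if __name__=="__main__":
    o,rot,tc,c,m=g(); O=cv2.GaussianBlur(m.astype(np.float32),(0,0),1)
    # part axes: z up=-toolz, x=tool y, y=?; unknown: offset along tool x (a), along z (b), tilt about tool y (th)
    def cost(p):
        R=Rlie(np.degrees(np.arctan2(-rot[1,0],-rot[0,0])),90+p[2]); w=tc+rot@[p[0],0,p[1]]
        return ((rend(c,R,w-R@[0,0,46],PARTS[:1])-O)**2).sum()
    for b0 in (-3,0,4):
        r=minimize(cost,[0,b0,0],method="Nelder-Mead",options=dict(initial_simplex=np.array([[0,b0,0],[4,b0,0],[0,b0+4,0],[0,b0,5]]))); print(r.x.round(2),r.fun.round(1))
    print(cost([0,-3,0]),o["gripper_width"])
E
python3 grip.py
```

```text
clock: 20.0
eef_pos: [428.4, 16.7, 43.1]
ee_rot: [[-0.399, 0.917, -0.0], [0.917, 0.399, 0.0], [0.0, -0.0, -1.0]]
contact_force: [-1.6, 0.1, 2.3]
gripper_width: 13.1
gripper_force: 62.4
blob [ 242  215   35   95 2537] [259.2 258.6]
[-9.41 12.13 -5.28] 485.4
[-8.58 11.56  3.42] 482.9
[-8.86 11.99  2.92] 484.8
873.12976 13.06564278516872
```

```bash
cat > g2.py <<'E'
from grip import *
o,rot,tc,c,m=g()
for v in range(205,320,8):
    xs=np.nonzero(m[v])[0]; print(v,(xs.min(),xs.max(),len(xs)) if len(xs) else None, c["img"][v,259].tolist(), end=" | ")
print()
R=Rlie(np.degrees(np.arctan2(-rot[1,0],-rot[0,0])),90)
for a in(0,-9):
  w=tc+rot@[a,0,-3]; P=[[x,y,z] for z in(58,34) for y in(-20,20) for x in(-7,7)]
  print(a,proj(c,np.array(P)@R.T+w-R@[0,0,46]).round().tolist())
print("tcp,tips",proj(c,[tc,tc+rot@[0,7,11.],tc+rot@[0,7,-8.],tc+rot@[-11,7,-8.],tc+rot@[11,7,-8.]]).round().tolist())
E
python3 g2.py
```

```text
blob [ 242  215   35   95 2540] [259.2 258.6]
205 None [69, 86, 106] | 213 None [77, 80, 87] | 221 (np.int64(244), np.int64(273), 30) [10, 32, 77] | 229 (np.int64(243), np.int64(275), 33) [5, 38, 96] | 237 (np.int64(242), np.int64(276), 35) [11, 50, 117] | 245 (np.int64(242), np.int64(276), 35) [8, 48, 120] | 253 (np.int64(244), np.int64(275), 32) [8, 45, 114] | 261 (np.int64(244), np.int64(275), 32) [9, 47, 117] | 269 (np.int64(244), np.int64(274), 10) [33, 30, 28] | 277 (np.int64(244), np.int64(274), 5) [37, 33, 33] | 285 (np.int64(244), np.int64(274), 16) [35, 31, 30] | 293 (np.int64(245), np.int64(274), 30) [4, 46, 115] | 301 (np.int64(245), np.int64(274), 30) [5, 44, 114] | 309 (np.int64(258), np.int64(272), 15) [43, 79, 144] | 317 None [198, 241, 246] | 
0 [[242.0, 313.0], [275.0, 313.0], [241.0, 228.0], [276.0, 228.0], [245.0, 283.0], [272.0, 283.0], [243.0, 208.0], [273.0, 208.0]]
-9 [[243.0, 330.0], [274.0, 330.0], [241.0, 249.0], [276.0, 249.0], [245.0, 298.0], [272.0, 298.0], [244.0, 226.0], [273.0, 226.0]]
tcp,tips [[258.0, 256.0], [273.0, 245.0], [274.0, 264.0], [274.0, 286.0], [275.0, 241.0]]
```

```bash
cat > g3.py <<'E'
from grip import *
o,rot,tc,c,m=g(); im=c["img"].astype(int)
for col in (248,270): print(col,[(v,im[v,col,2]) for v in range(210,318,3)])
d=(im[...,2]<60)&(im[...,0]>15); d[:255]=0; d[300:]=0; d[:,:246]=0; d[:,273:]=0
ys,xs=np.nonzero(d); print("disc",ys.min(),ys.max(),ys.mean(),xs.min(),xs.max(),xs.mean())
E
python3 g3.py
```

```text
blob [ 242  215   35   95 2540] [259.2 258.7]
248 [(210, np.int64(104)), (213, np.int64(89)), (216, np.int64(71)), (219, np.int64(72)), (222, np.int64(78)), (225, np.int64(81)), (228, np.int64(90)), (231, np.int64(103)), (234, np.int64(112)), (237, np.int64(120)), (240, np.int64(124)), (243, np.int64(120)), (246, np.int64(120)), (249, np.int64(117)), (252, np.int64(114)), (255, np.int64(117)), (258, np.int64(116)), (261, np.int64(120)), (264, np.int64(116)), (267, np.int64(115)), (270, np.int64(56)), (273, np.int64(33)), (276, np.int64(26)), (279, np.int64(37)), (282, np.int64(70)), (285, np.int64(115)), (288, np.int64(115)), (291, np.int64(116)), (294, np.int64(115)), (297, np.int64(114)), (300, np.int64(114)), (303, np.int64(109)), (306, np.int64(124)), (309, np.int64(162)), (312, np.int64(247)), (315, np.int64(246))]
270 [(210, np.int64(97)), (213, np.int64(88)), (216, np.int64(69)), (219, np.int64(80)), (222, np.int64(78)), (225, np.int64(78)), (228, np.int64(90)), (231, np.int64(108)), (234, np.int64(112)), (237, np.int64(120)), (240, np.int64(126)), (243, np.int64(122)), (246, np.int64(120)), (249, np.int64(118)), (252, np.int64(114)), (255, np.int64(116)), (258, np.int64(116)), (261, np.int64(116)), (264, np.int64(112)), (267, np.int64(117)), (270, np.int64(50)), (273, np.int64(35)), (276, np.int64(25)), (279, np.int64(34)), (282, np.int64(63)), (285, np.int64(114)), (288, np.int64(115)), (291, np.int64(117)), (294, np.int64(115)), (297, np.int64(113)), (300, np.int64(115)), (303, np.int64(141)), (306, np.int64(165)), (309, np.int64(140)), (312, np.int64(167)), (315, np.int64(247))]
disc 265 287 275.82589285714283 247 271 259.10267857142856
```

Gripped at 13 mm; the wing sits about 3 mm to −tool-x of the pads. Lifting over to the mark, with roll −90 so that joint 7 keeps room for the final +90.

```bash
python3 -m creep '[{"dx":0,"dy":0,"dz":-0.015,"roll":0},{"dx":0,"dy":0,"dz":-0.03,"roll":0},{"dx":0,"dy":0,"dz":-0.035,"roll":0},{"dx":-0.02,"dy":0,"dz":-0.03,"roll":0},{"dx":-0.033,"dy":-0.0012,"dz":0,"roll":0},{"dx":-0.033,"dy":-0.0012,"dz":0,"roll":0},{"dx":-0.033,"dy":-0.0012,"dz":0,"roll":0},{"dx":-0.033,"dy":-0.0012,"dz":0,"roll":0},{"dx":-0.033,"dy":-0.0012,"dz":0,"roll":0},{"dx":-0.033,"dy":-0.0012,"dz":0,"roll":0},{"dx":-0.033,"dy":-0.0012,"dz":0,"roll":0},{"dx":-0.033,"dy":-0.0012,"dz":0,"roll":0},{"dx":-0.033,"dy":-0.0012,"dz":0,"roll":0},{"dx":-0.020,"dy":-0.0012,"dz":0,"roll":0},{"dx":-0.013,"dy":0,"dz":0,"roll":0},{"dx":0,"dy":0,"dz":0,"roll":0}]' | grep -E 'pos|cont|width'
python3 -m creep '[{"dx":0,"dy":0,"dz":0,"roll":-7},{"dx":0,"dy":0,"dz":0,"roll":-7},{"dx":0,"dy":0,"dz":0,"roll":-7},{"dx":0,"dy":0,"dz":0,"roll":-7},{"dx":0,"dy":0,"dz":0,"roll":-7},{"dx":0,"dy":0,"dz":0,"roll":-7},{"dx":0,"dy":0,"dz":0,"roll":-7},{"dx":0,"dy":0,"dz":0,"roll":-7},{"dx":0,"dy":0,"dz":0,"roll":-7},{"dx":0,"dy":0,"dz":0,"roll":-7},{"dx":0,"dy":0,"dz":0,"roll":-7},{"dx":0,"dy":0,"dz":0,"roll":-7},{"dx":0,"dy":0,"dz":0,"roll":-6},{"dx":0,"dy":0,"dz":0,"roll":0},{"dx":0,"dy":0,"dz":0,"roll":0},{"dx":0,"dy":0,"dz":0,"roll":0}]'
cat > mark.py <<'E'
from grip import *
o,rot,tc,c,m=g(); print(np.round(o["qpos"],1),o["clock"]); im=c["img"]; cv2.imwrite("pics/m.png",im)
h=cv2.cvtColor(im,cv2.COLOR_BGR2HSV)
red=((h[...,0]<7)|(h[...,0]>173))&(h[...,1]>140)&(h[...,2]>90)&~m
n,l,st,ce=cv2.connectedComponentsWithStats(red.astype(np.uint8))
for i in range(1,n):
    if st[i,4]>5: w=onz(c,[ce[i]],49)[0]; print("red",st[i],ce[i].round(1),w.round(1),"tool",(rot.T@(w-tc)).round(1))
print("exp mark px",proj(c,[[557.8,-310.5,49]]))
E
python3 mark.py
```

```text
eef_pos: [556.7, -313.2, 152.2]
contact_force: [-0.0, -0.9, -0.7]
gripper_width: 12.7
clock: 22.82
eef_pos: [556.7, -308.5, 152.7]
ee_rot: [[-0.918, -0.396, -0.001], [-0.396, 0.918, 0.0], [0.0, 0.001, -1.0]]
contact_force: [0.6, -0.3, -2.2]
gripper_width: 12.7
gripper_force: 62.0
blob [ 242  215   36   95 2578] [259.3 259.1]
[ 31.6  30.9  -6.8  95.7   4.3  53.7 136.5] 22.8167
red [257 168   3  10  26] [257.9 172.8] [ 543.4 -317.3   49. ] tool [ 15.7  -2.9 103.7]
exp mark px [[258.66807441 192.9299419 ]]
```

```bash
cat > slot.py <<'E'
from grip import *
o,rot,tc,c,m=g(); gray=cv2.cvtColor(c["img"],cv2.COLOR_BGR2GRAY)
y=np.radians(-66.3); d=np.array([np.cos(y),np.sin(y),0]); n=np.array([-d[1],d[0],0]); M=np.array([557.8,-310.7,49])
L=np.arange(-28,29,1.)
for s in (-75,-60,-45,-33,33,45,60,75):
    px=proj(c,[M+d*s+n*t for t in L]); print(s,px[0].round(),[int(gray[int(round(v)),int(round(u))]) if 0<=u<512 and 0<=v<384 else -1 for u,v in px])
print("cam",(-c["R"].T@c["t"]).round(), "cam lateral",(-c["R"].T@c["t"]-M)@n)
E
python3 slot.py
```

```text
blob [ 242  215   36   95 2579] [259.3 259.1]
-75 [358. 156.] [43, 51, 55, 58, 54, 59, 56, 61, 65, 88, 106, 114, 110, 109, 111, 112, 110, 108, 186, 237, 239, 235, 230, 226, 231, 229, 214, 214, 216, 218, 163, 104, 83, 88, 109, 89, 60, 55, 57, 90, 190, 247, 249, 247, 247, 247, 246, 246, 248, 249, 145, 120, 119, 121, 120, 119, 120]
-60 [339. 156.] [41, 50, 55, 58, 57, 58, 59, 54, 69, 93, 110, 114, 111, 107, 113, 111, 116, 111, 109, 115, 119, 117, 116, 116, 113, 89, 88, 84, 80, 83, 84, 83, 87, 88, 92, 81, 61, 58, 55, 65, 103, 147, 157, 156, 157, 154, 157, 153, 156, 141, 125, 119, 118, 119, 116, 119, 121]
-45 [319. 157.] [46, 50, 54, 61, 57, 59, 56, 53, 70, 95, 109, 114, 112, 113, 111, 112, 111, 111, 106, 117, 117, 120, 117, 104, 88, 84, 89, 88, 85, 87, 85, 84, 88, 89, 97, 89, 65, 55, 56, 60, 87, 126, 151, 156, 154, 156, 158, 153, 153, 146, 128, 121, 118, 120, 124, 119, 120]
-33 [303. 157.] [44, 48, 57, 57, 58, 55, 55, 61, 67, 81, 86, 87, 91, 108, 110, 108, 112, 109, 107, 118, 120, 115, 116, 110, 95, 85, 84, 87, 88, 87, 85, 86, 85, 88, 86, 84, 61, 56, 58, 62, 100, 143, 161, 159, 158, 155,
[... 523 characters left out ...]
59, 156, 158, 153, 159, 155, 161, 170, 152, 65, 68, 72, 71, 73, 70, 70]
60 [178. 157.] [64, 200, 222, 190, 59, 66, 62, 136, 218, 243, 242, 239, 240, 239, 240, 244, 246, 240, 248, 250, 243, 217, 173, 168, 137, 99, 199, 182, 136, 109, 83, 88, 90, 82, 62, 59, 58, 54, 56, 114, 149, 158, 159, 158, 158, 155, 156, 157, 172, 163, 135, 88, 74, 66, 74, 135, 140]
75 [158. 158.] [116, 202, 233, 115, 65, 55, 59, 129, 218, 244, 239, 243, 246, 247, 248, 247, 247, 234, 247, 249, 249, 247, 243, 238, 231, 214, 213, 216, 215, 134, 87, 85, 86, 104, 67, 55, 53, 57, 119, 216, 251, 249, 247, 247, 247, 247, 247, 247, 246, 250, 236, 158, 129, 135, 134, 138, 135]
cam [ 492. -339.  284.] cam lateral -71.45246822079345
```

```bash
python3 -m creep '[{"dx":0.0026,"dy":-0.0029,"dz":0,"roll":0},{"dx":0,"dy":0,"dz":0.02,"roll":0},{"dx":0,"dy":0,"dz":0.02,"roll":0},{"dx":0,"dy":0,"dz":0.012,"roll":0},{"dx":0,"dy":0,"dz":0.004,"roll":0},{"dx":0,"dy":0,"dz":0,"roll":0},{"dx":0,"dy":0,"dz":0,"roll":0},{"dx":0,"dy":0,"dz":0,"roll":0}]' | grep -E 'pos|cont'
cat > chk.py <<'E'
from h import *
o=manip.get_obs(); tc=np.array(o["eef_pos"]); rot=np.array(o["ee_rot"])
y=np.radians(-66.6); d=np.array([np.cos(y),np.sin(y),0]); n=np.array([-d[1],d[0],0]); M=np.array([557.8,-310.7,49])+.7*n
v=tc-M; f=np.array(o["contact_force"]); print("TCP rel mark: along %.1f across %.1f up %.1f"%(v@d,v@n,v[2]),"F along %.1f across %.1f up %.1f"%(f@d,f@n,f[2]),"yaw",np.degrees(np.arctan2(rot[1,1],rot[0,1])).round(1),o["gripper_width"],o["clock"], np.round(o["ft_torque"],2))
E
python3 chk.py; python3 mark.py; python3 slot.py | cut -c1-400
```

```text
eef_pos: [556.7, -313.2, 98.1]
contact_force: [0.4, -0.1, -0.9]
TCP rel mark: along 1.9 across -2.7 up 49.1 F along 0.3 across 0.3 up -0.9 yaw 113.5 12.683394463315222 23.5833 [-0.   -0.01  0.01]
blob [ 242  215   36   95 2581] [259.3 259.1]
[ 31.7  35.   -6.5  97.2   5.   48.1 136.5] 23.5833
red [263 191   5  15  71] [264.9 197.8] [ 543.9 -317.2   49. ] tool [13.4  1.5 49.1]
exp mark px [[265.77292151 221.90317042]]
blob [ 242  215   36   95 2581] [259.3 259.1]
-75 [393. 177.] [60, 64, 59, 59, 61, 64, 61, 60, 73, 92, 116, 118, 122, 119, 118, 119, 114, 121, 210, 236, 222, 222, 222, 221, 224, 223, 214, 109, 89, 90, 89, 87, 64, 61, 61, 60, 61, 60, 65, 66, 142, 219, 238, 235, 238, 247, 249, 250, 250, 251, 177, 123, 128, 131, 128, 129, 132]
-60 [368. 177.] [62, 61, 63, 59, 61, 63, 62, 61, 71, 95, 121, 118, 119, 120, 119, 119, 117, 112, 184, 228, 225, 224, 223, 223, 223, 225, 227, 167, 105, 94, 105, 121, 79, 62, 62, 59, 62, 61, 62, 62, 77, 118, 118, 190, 242, 250, 250, 249, 251, 250, 133, 123, 129, 127, 128, 132, 130]
-45 [342. 177.] [62, 60, 62, 60, 58, 59, 61, 62, 72, 114, 118, 120, 116
[... 921 characters left out ...]
59, 165, 165, 164, 165, 163, 164, 166, 162, 88, 72, 74, 74, 83, 69, 79, 126]
60 [163. 178.] [238, 231, 106, 66, 72, 69, 71, 106, 243, 246, 244, 244, 244, 243, 243, 243, 243, 225, 237, 249, 184, 157, 208, 192, 146, 128, 95, 94, 90, 98, 112, 87, 59, 58, 61, 61, 62, 60, 65, 98, 160, 165, 162, 163, 163, 163, 166, 162, 161, 145, 141, 143, 140, 140, 141, 146, 148]
75 [138. 178.] [241, 224, 102, 71, 68, 64, 66, 116, 243, 245, 243, 243, 243, 243, 243, 243, 242, 245, 251, 247, 245, 240, 225, 224, 225, 223, 141, 94, 90, 91, 83, 66, 61, 61, 60, 64, 64, 63, 87, 181, 251, 250, 250, 250, 251, 245, 242, 167, 154, 142, 146, 142, 138, 137, 142, 149, 150]
cam [ 492. -343.  230.] cam lateral -73.66029877227234
```

```bash
python3 -m creep '[{"dx":0.0006,"dy":0.0017,"dz":0.003,"roll":0},{"dx":0,"dy":0,"dz":0.002,"roll":0},{"dx":0,"dy":0,"dz":0.002,"roll":0},{"dx":0,"dy":0,"dz":0.001,"roll":0},{"dx":0,"dy":0,"dz":0,"roll":0}]' >/dev/null; python3 chk.py
python3 -m creep '[{"dx":0,"dy":0,"dz":0.002,"roll":0},{"dx":0,"dy":0,"dz":0.002,"roll":0},{"dx":0,"dy":0,"dz":0.001,"roll":0},{"dx":0,"dy":0,"dz":0,"roll":0}]' >/dev/null; python3 chk.py
```

```text
TCP rel mark: along -0.2 across -2.3 up 41.0 F along -0.3 across 2.9 up 3.9 yaw 113.5 12.86927568904059 24.1 [ 0.33 -0.35 -0.05]
TCP rel mark: along -0.4 across -1.8 up 35.2 F along 1.4 across 6.1 up -0.5 yaw 113.6 12.84435439889213 24.4333 [ 0.39 -1.4  -0.06]
```

```bash
python3 -m creep '[{"dx":-0.001,"dy":0,"dz":0,"roll":0},{"dx":-0.001,"dy":0,"dz":0,"roll":0},{"dx":0,"dy":0,"dz":0,"roll":0}]' >/dev/null; python3 chk.py
python3 -m creep '[{"dx":-0.001,"dy":0,"dz":0,"roll":0},{"dx":0,"dy":0,"dz":0,"roll":0},{"dx":0,"dy":0,"dz":0,"roll":0}]' >/dev/null; python3 chk.py
```

```text
TCP rel mark: along -0.6 across -1.5 up 34.7 F along 1.2 across 4.4 up -1.0 yaw 113.5 13.059895441777648 24.6833 [ 0.23 -0.97 -0.06]
TCP rel mark: along -0.8 across -1.5 up 34.5 F along 0.9 across 3.0 up -2.5 yaw 113.5 13.056668860759181 24.9333 [ 0.05 -0.63 -0.  ]
```

```bash
python3 -m creep '[{"dx":-0.001,"dy":-0.0005,"dz":0,"roll":0},{"dx":-0.001,"dy":-0.0003,"dz":0,"roll":0},{"dx":0,"dy":0,"dz":0,"roll":0},{"dx":0,"dy":0,"dz":0,"roll":0}]' >/dev/null; python3 chk.py
python3 -m creep '[{"dx":-0.001,"dy":0,"dz":0,"roll":0},{"dx":0,"dy":0,"dz":0,"roll":0},{"dx":0,"dy":0,"dz":0,"roll":0},{"dx":0,"dy":0,"dz":0,"roll":0}]' >/dev/null; python3 chk.py
```

```text
TCP rel mark: along -0.0 across 0.1 up 34.5 F along -0.5 across -0.7 up -1.3 yaw 113.5 12.802645493664611 25.2667 [-0.02  0.02 -0.02]
TCP rel mark: along 0.1 across 1.6 up 34.8 F along -0.3 across -0.7 up -2.0 yaw 113.5 13.034884823580693 25.6 [-0.1   0.18 -0.07]
```

The nut is in the slot with side play on both sides; its centre is at across ≈ 0. Re-centring and pressing down.

```bash
python3 -m creep '[{"dx":0.0015,"dy":0,"dz":0,"roll":0},{"dx":0,"dy":0,"dz":0.002,"roll":0},{"dx":0,"dy":0,"dz":0.002,"roll":0},{"dx":0,"dy":0,"dz":0.001,"roll":0},{"dx":0,"dy":0,"dz":0,"roll":0}]' >/dev/null; python3 chk.py
python3 -m creep '[{"dx":0,"dy":0,"dz":0.002,"roll":0},{"dx":0,"dy":0,"dz":0.002,"roll":0},{"dx":0,"dy":0,"dz":0.0015,"roll":0},{"dx":0,"dy":0,"dz":0,"roll":0},{"dx":0,"dy":0,"dz":0,"roll":0}]' >/dev/null; python3 chk.py
```

```text
TCP rel mark: along 0.2 across 0.6 up 30.0 F along -0.4 across -0.8 up 1.2 yaw 113.5 12.780621883103409 26.0167 [0.06 0.21 0.  ]
TCP rel mark: along 0.4 across 0.7 up 25.2 F along -1.3 across -2.3 up 6.8 yaw 113.5 12.550024542026945 26.4333 [ 0.29  0.59 -0.03]
```

```bash
python3 -m creep '[{"dx":0.0006,"dy":0.0003,"dz":0.0015,"roll":0},{"dx":0,"dy":0,"dz":0.0015,"roll":0},{"dx":0,"dy":0,"dz":0.0008,"roll":0},{"dx":0,"dy":0,"dz":0,"roll":0},{"dx":0,"dy":0,"dz":0,"roll":0}]' >/dev/null; python3 chk.py
```

```text
TCP rel mark: along 0.4 across 0.6 up 22.2 F along -2.8 across -3.7 up 11.4 yaw 113.5 12.91634757120368 26.85 [0.45 0.68 0.03]
```

```bash
python3 -m creep '[{"dx":0.0006,"dy":0.0004,"dz":0.0003,"roll":5},{"dx":0,"dy":0,"dz":0,"roll":5},{"dx":0,"dy":0,"dz":0,"roll":5},{"dx":0,"dy":0,"dz":0,"roll":5},{"dx":0,"dy":0,"dz":0,"roll":5},{"dx":0,"dy":0,"dz":0,"roll":5},{"dx":0,"dy":0,"dz":0,"roll":0}]' >/dev/null; python3 chk.py
```

```text
TCP rel mark: along 1.1 across 0.9 up 22.5 F along -1.0 across -1.0 up 10.2 yaw 83.3 12.843246988007346 27.4333 [ 0.09  0.21 -0.07]
```

```bash
python3 -m creep '[{"dx":0.0006,"dy":0.0006,"dz":0.0005,"roll":5},{"dx":0,"dy":0,"dz":0,"roll":5},{"dx":0,"dy":0,"dz":0,"roll":5},{"dx":0,"dy":0,"dz":0,"roll":5},{"dx":0,"dy":0,"dz":0,"roll":5},{"dx":0,"dy":0,"dz":0,"roll":5},{"dx":0,"dy":0,"dz":0,"roll":0}]' >/dev/null; python3 chk.py
python3 -m creep '[{"dx":0,"dy":0,"dz":0,"roll":5},{"dx":0,"dy":0,"dz":0,"roll":5},{"dx":0,"dy":0,"dz":0,"roll":5},{"dx":0,"dy":0,"dz":0,"roll":5},{"dx":0,"dy":0,"dz":0,"roll":5},{"dx":0,"dy":0,"dz":0,"roll":5},{"dx":0,"dy":0,"dz":0,"roll":0}]' >/dev/null; python3 chk.py; python3 mark.py
```

```text
TCP rel mark: along 0.8 across 0.9 up 22.2 F along 0.6 across 0.0 up 10.6 yaw 53.3 12.939116134711503 28.0167 [-0.06  0.07 -0.07]
TCP rel mark: along 0.8 across 0.8 up 22.1 F along 0.7 across -0.7 up 9.9 yaw 23.3 12.901489456156213 28.6 [ 0.1   0.09 -0.13]
blob [ 242  215   35   94 2545] [259.2 258.6]
[ 15.   37.8  16.1  98.4 -13.8  45.4  60.8] 28.6
red [218 233   6   4  24] [220.5 234.5] [ 541.  -318.2   49. ] tool [  0.6 -19.9  22.1]
red [294 233   3   5  12] [295.1 235.2] [ 577.2 -303.2   49. ] tool [ 0.1 19.2 22.2]
exp mark px [[255.65190053 233.65861711]]
```

The turn is complete at 90°, with no torque stop. A slight shift to the line, then let it rise until the grooves catch.

```bash
python3 -m creep '[{"dx":0.0006,"dy":0,"dz":0,"roll":0},{"dx":0,"dy":0,"dz":-0.0015,"roll":0},{"dx":0,"dy":0,"dz":-0.0015,"roll":0},{"dx":0,"dy":0,"dz":-0.0015,"roll":0},{"dx":0,"dy":0,"dz":-0.001,"roll":0},{"dx":0,"dy":0,"dz":0,"roll":0},{"dx":0,"dy":0,"dz":0,"roll":0}]' >/dev/null; python3 chk.py
python3 -m creep '[{"dx":0,"dy":0,"dz":-0.001,"roll":0},{"dx":0,"dy":0,"dz":-0.001,"roll":0},{"dx":0,"dy":0,"dz":0,"roll":0},{"dx":0,"dy":0,"dz":0,"roll":0}]' >/dev/null; python3 chk.py
```

```text
TCP rel mark: along -0.1 across 0.4 up 26.7 F along 2.6 across 2.4 up 5.8 yaw 23.5 13.185584068623273 29.2333 [-0.29 -0.54 -0.01]
TCP rel mark: along -1.4 across -0.3 up 27.2 F along 3.6 across 2.5 up 1.9 yaw 23.5 12.95694932708307 29.5667 [-0.61 -1.12  0.05]
```

```bash
python3 -m creep '[{"dx":-0.0015,"dy":0.0006,"dz":0,"roll":0},{"dx":-0.0015,"dy":0.0006,"dz":0,"roll":0},{"dx":0,"dy":0,"dz":0,"roll":0},{"dx":0,"dy":0,"dz":0,"roll":0},{"dx":0,"dy":0,"dz":0,"roll":0}]' >/dev/null; python3 chk.py
```

```text
TCP rel mark: along -1.0 across -0.2 up 26.6 F along -2.2 across -0.6 up 5.4 yaw 23.5 12.580260751552784 29.9833 [0.61 0.17 0.02]
```

```bash
python3 -m creep '[{"dx":-0.0012,"dy":0,"dz":0,"roll":0},{"dx":-0.001,"dy":0,"dz":0,"roll":0},{"dx":0,"dy":0,"dz":0,"roll":0},{"dx":0,"dy":0,"dz":0,"roll":0}]' >/dev/null; python3 chk.py; python3 mark.py | tail -3
```

```text
TCP rel mark: along 1.2 across -0.4 up 26.6 F along -2.6 across -0.4 up 5.1 yaw 23.5 12.990058329296282 30.3167 [ 0.57  0.23 -0.  ]
red [222 229   3   4  11] [222.9 230.6] [ 540.6 -318.5   49. ] tool [  0.8 -19.1  26.7]
red [293 229   4   5  16] [294.6 230.8] [ 576.  -303.2   49. ] tool [ 0.7 19.4 26.6]
exp mark px [[258.09521125 229.85726787]]
```

```bash
python3 -m creep '[{"dx":0.0015,"dy":0,"dz":-0.0005,"roll":0},{"dx":0.0012,"dy":0,"dz":-0.0005,"roll":0},{"dx":0,"dy":0,"dz":0,"roll":0},{"dx":0,"dy":0,"dz":0,"roll":0}]' >/dev/null; python3 chk.py
```

```text
TCP rel mark: along 0.7 across -0.4 up 27.3 F along 3.6 across 2.3 up -7.4 yaw 23.5 12.829580679579495 30.7 [-0.75 -0.9  -0.03]
```

```bash
python3 -m creep '[{"dx":-0.0012,"dy":0.0005,"dz":0.001,"roll":0},{"dx":0,"dy":0,"dz":0,"roll":0},{"dx":0,"dy":0,"dz":0,"roll":0}]' >/dev/null; python3 chk.py
python3 -m creep '[{"dx":0,"dy":0,"dz":0,"roll":0},{"dx":0,"dy":0,"dz":0,"roll":0},{"dx":0,"dy":0,"dz":0,"roll":0},{"dx":0,"dy":0,"dz":0,"roll":0},{"dx":0,"dy":0,"dz":0,"roll":0},{"dx":0,"dy":0,"dz":-0.005,"roll":0},{"dx":0,"dy":0,"dz":-0.02,"roll":0},{"dx":0,"dy":0,"dz":-0.035,"roll":0},{"dx":0,"dy":0,"dz":-0.035,"roll":0},{"dx":0.02,"dy":0,"dz":-0.03,"roll":0},{"dx":0.02,"dy":0,"dz":0,"roll":0},{"dx":0,"dy":0,"dz":0,"roll":0},{"dx":0,"dy":0,"dz":0,"roll":0}]' 130 | grep -E 'pos|cont|width|clock'
cat > fin.py <<'E'
from h import *
out=np.zeros((400,800,3),np.uint8)
c=shot("wrist"); p=proj(c,[[557.8,-310.7,60]])[0].round().astype(int); print(p)
x=np.clip(p[0],64,447); y=np.clip(p[1],64,319); out[:,:400]=cv2.resize(c["img"][y-64:y+64,x-64:x+64],(400,400),interpolation=cv2.INTER_CUBIC)
c=shot("scene"); p=proj(c,[[557.8,-310.7,60]])[0].round().astype(int); print(p)
x,y=p; out[:,400:]=cv2.resize(c["img"][y-40:y+40,x-40:x+40],(400,400),interpolation=cv2.INTER_CUBIC)
cv2.imwrite("pics/fin.png",out)
E
python3 fin.py; rm -f pics/m.png
```

```text
TCP rel mark: along 1.0 across -0.2 up 27.1 F along -1.8 across -3.3 up 2.1 yaw 23.5 13.097219634530878 30.95 [-0.09  0.66 -0.01]
clock: 32.03
eef_pos: [544.3, -273.9, 202.3]
contact_force: [1.0, -1.1, 0.2]
gripper_width: 41.9
[256 220]
[309 141]
```

View pics/fin.png

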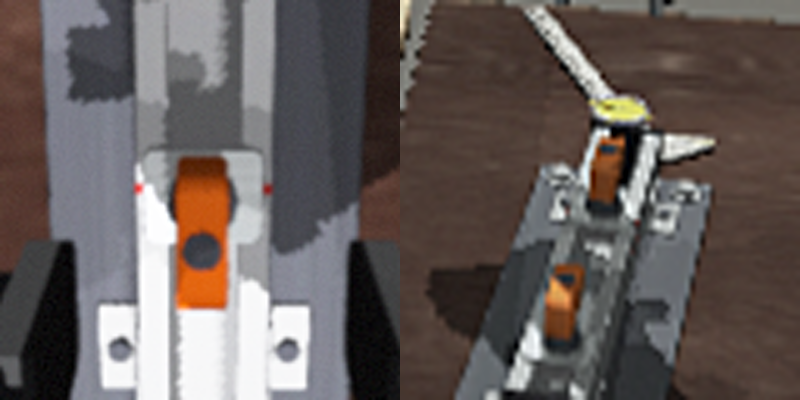

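The left crop shows the nut locked crosswise, the blade along the rail at (203,230), its flange spanning the lips at about rows 150–243, and the red ticks at (138,188) and (267,188). The right crop shows it matching the locked one. I'll check the along-rail centring numerically.

```bash
cat > ver.py <<'E'
from fit import *
c=shot("wrist"); y=np.radians(-66.7); d=np.array([np.cos(y),np.sin(y),0]); n=np.array([-d[1],d[0],0])
h=cv2.cvtColor(c["img"],cv2.COLOR_BGR2HSV); red=((h[...,0]<7)|(h[...,0]>173))&(h[...,1]>140)&(h[...,2]>90)
red[:170]=0;red[260:]=0;red[:,:215]=0;red[:,300:]=0; red[:,248:268]=0
T=[]
k,l,st,ce=cv2.connectedComponentsWithStats(red.astype(np.uint8))
for i in range(1,k):
    if st[i,4]>=3: T.append(onz(c,[ce[i]],49)[0]); print(st[i],ce[i],T[-1].round(1))
M=np.mean([t for t in T],0); print("mark",M.round(1))
g=cv2.cvtColor(c["img"],cv2.COLOR_BGR2GRAY)
for q in (-13,13):
    s=np.arange(-25,26,1.); px=proj(c,[M+d*a+n*q+[0,0,3] for a in s]); print(q,[(int(a),int(g[int(round(v)),int(round(u))])) for a,(u,v) in zip(s,px)])
o=orange(c["img"]);o[:195]=0;o[:,:230]=0;o[:,285:]=0; k,l,st,ce=cv2.connectedComponentsWithStats(o.astype(np.uint8)); i=1+st[1:,4].argmax(); print("wing blob",st[i])
O=cv2.GaussianBlur((l==i).astype(np.float32),(0,0),1)
for a in range(-4,6):
    R=np.c_[n,-d,[0,0,1]]; t=M+d*a+np.array([0,0,30-46.]); print(a,round(float(((rend(c,R,t,PARTS[:1])-O)**2).sum()),1),end=" | ")
E
python3 ver.py
```

```text
[237 214   2   3   5] [237.4 215.2] [ 540.4 -318.7   49. ]
[278 214   3   3   7] [279.         215.28571429] [ 576.7 -303.1   49. ]
mark [ 558.5 -310.9   49. ]
-13 [(-25, 135), (-24, 137), (-23, 128), (-22, 130), (-21, 136), (-20, 135), (-19, 134), (-18, 132), (-17, 134), (-16, 133), (-15, 116), (-14, 96), (-13, 138), (-12, 180), (-11, 180), (-10, 174), (-9, 176), (-8, 179), (-7, 184), (-6, 180), (-5, 177), (-4, 177), (-3, 180), (-2, 182), (-1, 182), (0, 180), (1, 173), (2, 172), (3, 170), (4, 168), (5, 195), (6, 246), (7, 255), (8, 255), (9, 254), (10, 254), (11, 254), (12, 253), (13, 253), (14, 254), (15, 254), (16, 248), (17, 234), (18, 240), (19, 243), (20, 243), (21, 244), (22, 245), (23, 248), (24, 249), (25, 250)]
13 [(-25, 138), (-24, 138), (-23, 136), (-22, 136), (-21, 136), (-20, 137), (-19, 136), (-18, 138), (-17, 139), (-16, 132), (-15, 117), (-14, 99), (-13, 134), (-12, 178), (-11, 180), (-10, 175), (-9, 178), (-8, 179), (-7, 181), (-6, 184), (-5, 176), (-4, 176), (-3, 179), (-2, 183), (-1, 186), (0, 180), (1, 175), (2, 176), (3, 176), (4, 174), (5, 173), (6, 179), (7, 196), (8, 209), (9, 209), (10, 209), (11, 209), (12, 210), (13, 209), (14, 209), (15, 202), (16, 177), (17, 148), (18, 157), (19, 159), (20, 160), (21, 159), (22, 159), (23, 160), (24, 163), (25, 159)]
wing blob [249 206  18  48 629]
-4 293.0 | -3 266.6 | -2 247.1 | -1 236.9 | 0 226.0 | 1 221.3 | 2 220.7 | 3 220.4 | 4 233.6 | 5 249.5 |
```

The flange edges sit at −13 and +16 mm from the red line, so the nut is centred to about 1.5 mm, with both sides symmetric and yaw square. Handing in.

```bash
python3 -c "
from rig import manip; print(manip.sign_off())"
```

```text
the job is handed in; nothing more can be done
None
```

The spring nut is locked in the rail, square and about 1.5 mm off the red line. It was stood upright on the bench and released before the fresh grip, and I handed in at about 32 s without the arm going near the pot, jar or oil bottle.

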